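# Fit the sample flanges to the test bed and bring the sensors over them

## Robot

A 7-joint arm with a two-finger parallel gripper is mounted at the origin on the work surface. World frame = base frame: x ahead of the robot, y to its left, z up, the work surface at z = 0. Lengths are in m, angles in rad, forces in N, time in s.
With the tool pointing down it reaches from about 0.4 to 0.85 m from the base axis. Payload 10.4 kg.
Tool frame: the origin (TCP) lies at the very end of the fingers, on their centre line; the grasp point (between the pads) lies 19 mm behind it; z points along the fingers, y is the direction in which the jaws open and shut (so a half turn about z gives the same grasp; the last joint's range is limited). The gripper opens to 87 mm and grips with 3 to 60 N. Pads are 19 mm wide; open, the fingers measure 117 mm over their backs; the gripper's body (75 mm by 190 mm) begins 51 mm behind the grasp point.
Start: joints at [-1.319, 0.332, -0.065, 1.46, 0.022, 1.35, -0.088], TCP at [0.17, 0.602, 0.223] pointing down, gripper open.
Joint ranges: [-2.6, 2.6], [-0.5, 2.12], [-1.47, 1.34], [0.16, 2.42], [-1.27, 4.41], [0.06, 2.06], [-2.6, 2.6]. Speed limits (rad/s): [2.22, 2.22, 2.79, 2.79, 3.14, 3.14, 3.14].

## Interface

Orientations are given as a unit quaternion [x, y, z, w].
In Python, from bench import r, eyes, job gives the robot as it stands. The module is installed in compiled form; this text tells all that it offers.
- The arm moves only by the tool play_rows, never from a script. Its argument "motion" is a list of rows, each a list of 7 numbers: the shift along the tool's x, y, z as a fraction of full scale, then the turn, a rotation vector about the tool's x, y, z as a fraction of full scale, then the opening in per cent of the stroke, from 0 (shut) to 100 (fully open). A call has 1 to 5 rows; each row is the pose to reach, as a shift and turn from the pose commanded when the call began, along the tool's axes at that moment; what a row does not reach only later rows make up. Full scale, the value 1, is 0.2 m for a shift and 90 degrees for a turn. A row lasts 1/8 s, in which the tool goes at most 62.5 mm and 10.7 degrees, less where a joint would pass 70% of its speed; a pose out of reach is approached as far as the arm can. A call with a number of a shift or a turn outside -1 to 1 is refused whole. A call with a gripper value outside its range is refused whole. The fingers move at their own pace and stop on an object; "squeeze" is the grip in N (left out, the last holds). Time passes only in rows, so rows that repeat a pose let the fingers close. It gives the time, the measured TCP pose, the force and the opening at its end, in the units of the state.
- r.read_state(): the state, without advancing time (a new reading comes with each control period).
- eyes.camera(name): name is "scene" or "side" or "wrist"; returns a dict with "image" (480x640x3 uint8, red, green, blue), "mtx" (3x3 intrinsics, pixels), "R" (3x3) and "t" (3): a world point X has camera coordinates R X + t. Camera axes: x right, y down, z forward; pixel columns grow to the right and rows downward; lengths in m; the calibration is good to about 2 mm. A picture is of the moment at which its call begins. There is no depth.
- job.close_job(): hands the job in, once; it reports no verdict.
Trained networks look in a picture, given as the dict that the camera call returned (one of the last four; its "shot" number tells which), for a name from the list of things; names that differ only in an ending like _2 or _b are one class to them, and where a whole thing is asked for, a point or a joint stands for the part that bears it (a point fixed in the world has none). Each returns a list of dicts, best first, with "p" (0 to 1); they miss things now and then, are a little off and sometimes report something else, mostly with a low value. They report only what shows in the picture. A call takes as long as a camera call.
- eyes.regions_of(picture, label): "region" (480x640 bool, what is visible of it) and "xy" ([column, row] in pixels, amid what is visible of it).
- eyes.landmark_of(picture, label): "xy" ([column, row] in pixels: a listed point, or the origin of a listed thing).
The state is a dict: "time": time; "joint_positions": joint angles; "joint_vel": joint speeds; "joint_torque": joint torques, N m; "ee_pos": TCP position; "eef_rot": TCP orientation; "ft_force": force on the tool from outside, world axes, zero at the start; "torque": the same for the moment, N m; "width": finger opening in m.
Only numpy, scipy, OpenCV 4.12 (cv2) and the standard library are available. Lean on these libraries where they do the work, as an engineer would, in place of code of your own. Each camera call takes 0.05 s, during which the arm holds its last target. There are 200 camera calls.

## Task

Get the test bed ready for a run: wind the handwheel to take the sensor bridge back until it touches its parking stops, take the dust caps off the stud plates and put them in the open bin, and put each flange on the stud plate whose studs line up with its bolt holes, fully down and flush; a flange that fits none of the plates stays lying on the bench, neck up. When all that fit are on, wind the bridge forward until it touches the measuring stops, without running it into a flange, and leave the other things on the bench where they are.

Things in the scene. Friction and masses are not known exactly. Their poses are not given: they have to be found in the camera images.
- test_bed: Fixed test bed: black housing 280 x 540 mm (long side along its own y), top 36 mm above the bench. Origin on the bench under the middle of the row of four bays; bay centres at y = -150, -50, +50, +150 mm, x = 0. +x points away from the robot. Each bay carries one stud plate, in no fixed order.
- sensor_bridge (a joint): Bar across the bed (492 mm along bed y, 28 mm deep, top 149 mm above the bench) with four hanging sensor heads (26 mm diameter, undersides 104 mm up, 12 mm over a seated flange), on two side rails. Value in m: 0 = touching the parking stops (bar 150 mm beyond the bays), 0.150 = touching the measuring stops (heads over the four bays). Moved only by the handwheel.
- handwheel (a joint): Black handwheel, 120 mm diameter, upright axis at bed x = -130, y = -270 mm, top face 95 mm above the bench, on the drive head. Value in rad, 0 with the crank knob on the bed +x side of the axis, grows clockwise seen from above; one clockwise turn draws the bridge 60 mm nearer the robot (bridge = 0.060 x value / 2 pi). Stays where it is left; takes about 3 N at the crank knob.
- crank_grip (a point): Middle of the handwheel's upright crank knob (18 mm diameter, 48 mm tall, spins freely on its pin, stands on the wheel's top face 46 mm from the wheel's axis). This point is 121 mm above the bench, 22 mm below the knob's top.
- plate_a: Stud plate: round aluminium plate, 80 mm diameter, 8 mm thick, fixed on one of the bed's bays, turned to any yaw, with three upright 6 mm studs, 14 mm tall with tapered tips, evenly spaced on a 60 mm circle, one of them on the plate's own +x axis. Origin: centre of its underside, 36 mm above the bench; z up.
- plate_b: Stud plate: round aluminium plate, 80 mm diameter, 8 mm thick, fixed on one of the bed's bays, turned to any yaw, with four upright 6 mm studs, 14 mm tall with tapered tips, evenly spaced on a 60 mm circle, one of them on the plate's own +x axis. Origin: centre of its underside, 36 mm above the bench; z up.
- plate_c: Stud plate: round aluminium plate, 80 mm diameter, 8 mm thick, fixed on one of the bed's bays, turned to any yaw, with three upright 6 mm studs, 14 mm tall with tapered tips, evenly spaced on a 42 mm circle, one of them on the plate's own +x axis. Origin: centre of its underside, 36 mm above the bench; z up.
- plate_d: Stud plate: round aluminium plate, 80 mm diameter, 8 mm thick, fixed on one of the bed's bays, turned to any yaw, with four upright 6 mm studs, 14 mm tall with tapered tips, evenly spaced on a 42 mm circle, one of them on the plate's own +x axis. Origin: centre of its underside, 36 mm above the bench; z up.
- flange_a: Loose steel flange, 0.3 kg (None if absent): disc 80 mm diameter, 8 mm thick, three 9 mm through holes evenly spaced on a 60 mm circle, one of them on its own +x axis, and a square neck 24 x 24 mm, 40 mm tall (top 48 mm above the underside), flats square to its own x and y, to grip it by. Origin: centre of the underside, z up the neck. Starts on the bench, neck up.
- flange_b: Loose steel flange, 0.3 kg (None if absent): disc 80 mm diameter, 8 mm thick, four 9 mm through holes evenly spaced on a 60 mm circle, one of them on its own +x axis, and a square neck 24 x 24 mm, 40 mm tall (top 48 mm above the underside), flats square to its own x and y, to grip it by. Origin: centre of the underside, z up the neck. Starts on the bench, neck up.
- flange_c: Loose steel flange, 0.3 kg (None if absent): disc 80 mm diameter, 8 mm thick, three 9 mm through holes evenly spaced on a 42 mm circle, one of them on its own +x axis, and a square neck 24 x 24 mm, 40 mm tall (top 48 mm above the underside), flats square to its own x and y, to grip it by. Origin: centre of the underside, z up the neck. Starts on the bench, neck up.
- flange_d: Loose steel flange, 0.3 kg (None if absent): disc 80 mm diameter, 8 mm thick, four 9 mm through holes evenly spaced on a 42 mm circle, one of them on its own +x axis, and a square neck 24 x 24 mm, 40 mm tall (top 48 mm above the underside), flats square to its own x and y, to grip it by. Origin: centre of the underside, z up the neck. Starts on the bench, neck up.
- flange_e: Loose steel flange, 0.3 kg (None if absent): disc 80 mm diameter, 8 mm thick, five 9 mm through holes evenly spaced on a 60 mm circle, one of them on its own +x axis, and a square neck 24 x 24 mm, 40 mm tall (top 48 mm above the underside), flats square to its own x and y, to grip it by. Origin: centre of the underside, z up the neck. Starts on the bench, neck up.
- cap_a: Loose grey plastic dust cap, 50 g (None if absent), all alike: an inverted cup, 78 mm diameter, 19 mm tall, standing over the studs of a stud plate with its rim on the plate's top face, with a grip knob on top (22 mm diameter, 24 mm tall, top 43 mm above the rim). Origin: centre of the rim's underside; z up through the knob.
- cap_b: Loose grey plastic dust cap, 50 g (None if absent), all alike: an inverted cup, 78 mm diameter, 19 mm tall, standing over the studs of a stud plate with its rim on the plate's top face, with a grip knob on top (22 mm diameter, 24 mm tall, top 43 mm above the rim). Origin: centre of the rim's underside; z up through the knob.
- cap_c: Loose grey plastic dust cap, 50 g (None if absent), all alike: an inverted cup, 78 mm diameter, 19 mm tall, standing over the studs of a stud plate with its rim on the plate's top face, with a grip knob on top (22 mm diameter, 24 mm tall, top 43 mm above the rim). Origin: centre of the rim's underside; z up through the knob.
- cap_d: Loose grey plastic dust cap, 50 g (None if absent), all alike: an inverted cup, 78 mm diameter, 19 mm tall, standing over the studs of a stud plate with its rim on the plate's top face, with a grip knob on top (22 mm diameter, 24 mm tall, top 43 mm above the rim). Origin: centre of the rim's underside; z up through the knob.
- cap_bin: Open grey plastic bin for the dust caps, fixed on the bench to the robot's right: 185 mm along its own x, 112 mm along its y, walls 4 mm thick and 50 mm high, floor 4 mm; two caps fit side by side. Origin: centre of its underside.
- reagent_bottle: Bystander: amber jar with a blue cap, 66 mm diameter, 140 mm tall, standing on the bench. Origin at its underside.
- beaker: Bystander: empty glass beaker, 72 mm diameter, 85 mm tall. Origin at its underside.
- spanner: Bystander: spanner 160 mm long lying on the bench. Origin at its middle, underside.

How it is judged:
By the outcome, as a careful person would: the job done as asked, in the order asked, and still so for the second after the job is handed in, with the robot touching nothing.
Of cap_a, cap_b, cap_c, cap_d only 1 to 2 are there at a start; the rules pass over those that are not, and their reading is None.
Of flange_a, flange_b, flange_c, flange_d, flange_e only 4 to 5 are there at a start; the rules pass over those that are not, and their reading is None.
At some moment in a run one of flange_a, flange_b, flange_c, flange_d, flange_e may be knocked a few centimetres aside while the robot is not near it.
Once in a run the grip may slacken for a moment while it holds something.
It also fails if it takes over 210 s, if anything falls off the work surface, if the arm or the gripper's body presses on something with over 40 N, if the wrist force passes 120 N, or if a joint passes its speed limit or range.

## Working session

There is one attempt and no reset: what is moved stays moved. The work goes in short steps, Python scripts to look and compute and a tool call to move; the robot and the scene stay as the last step left them, time stands still between calls to the robot, and variables do not carry over. Pictures are saved under pics/ and viewed, about 12 in all and at most 16, crops included, and the job is handed in when it is done.

Besides the shell and the picture viewer there is one more tool, called by a JSON object that holds its "method" and its "body", one argument or row to a line. play_rows: Moves the arm, as the interface text tells. Shift numbers are shares of 0.2 m and turn numbers shares of 90 degrees, none past 1 either way. Its arguments: {"type":"object","properties":{"motion":{"type":"array","items":{"type":"array","items":{"type":"number"}}},"squeeze":{"type":"number"}},"required":["motion"]}

```bash
mkdir -p pics
cat > h.py <<'E'
import numpy as np, cv2, pickle
from bench import r, eyes, job
from scipy.spatial.transform import Rotation as Rn
def cam(n,save=None):
    p=eyes.camera(n)
    if save: cv2.imwrite(f'pics/{save}.png',p['image'][:,:,::-1]); pickle.dump({k:p[k] for k in('image','mtx','R','t')},open(f'pics/{save}.pkl','wb'))
    return p
def ray(p,xy,z):
    K,R,t=map(np.array,(p['mtx'],p['R'],p['t']))
    d=R.T@np.linalg.inv(K)@np.array([xy[0],xy[1],1.]); c=-R.T@t
    return c+d*(z-c[2])/d[2]
def proj(p,X):
    K,R,t=map(np.array,(p['mtx'],p['R'],p['t']))
    X=np.atleast_2d(X); q=(K@(R@X.T+t[:,None])).T
    return q[:,:2]/q[:,2:]
E
python3 - <<'E'
from h import *
s=r.read_state(); print({k:np.round(v,3) for k,v in s.items()})
H={'test_bed':0,'sensor_bridge':.149,'handwheel':.095,'crank_grip':.121,'plate_a':.044,'flange_a':0.0,'cap_a':.044,'cap_bin':0,'reagent_bottle':0,'beaker':0,'spanner':0}
for n in('scene','side'):
    p=cam(n,n+'0'); print(n,'campos',np.round(-np.array(p['R']).T@p['t'],3))
    for l,z in H.items():
        for d in eyes.landmark_of(p,l):
            if d['p']>.2: print(l,round(d['p'],2),np.round(d['xy']),np.round(ray(p,d['xy'],z),3)[:2])
a=cv2.imread('pics/scene0.png');b=cv2.imread('pics/side0.png')
E
```

```text
{'time': np.float64(0.0), 'joint_positions': array([-1.319,  0.333, -0.065,  1.461,  0.022,  1.35 , -0.088]), 'joint_vel': array([ 0.002, -0.   ,  0.001, -0.002,  0.001, -0.001, -0.   ]), 'joint_torque': array([-0.0000e+00, -6.2323e+01,  2.5000e-02, -3.8990e+01, -6.1000e-02,
        3.9000e-02,  0.0000e+00]), 'ee_pos': array([0.169, 0.601, 0.222]), 'eef_rot': array([ 0.137,  0.991, -0.001, -0.   ]), 'ft_force': array([ 0.954, -0.696, -0.236]), 'torque': array([ 0.041, -0.011, -0.029]), 'width': np.float64(0.087)}
scene campos [ 0.96  -0.382  1.054]
test_bed 0.92 [312. 264.] [0.611 0.023]Traceback (most recent call last):
  File "<stdin>", line 7, in <module>
ValueError: it knows: beaker, cap, cap_bin, crank_grip, flange, plate, reagent_bottle, spanner, test_bed
```

View pics/scene0.png

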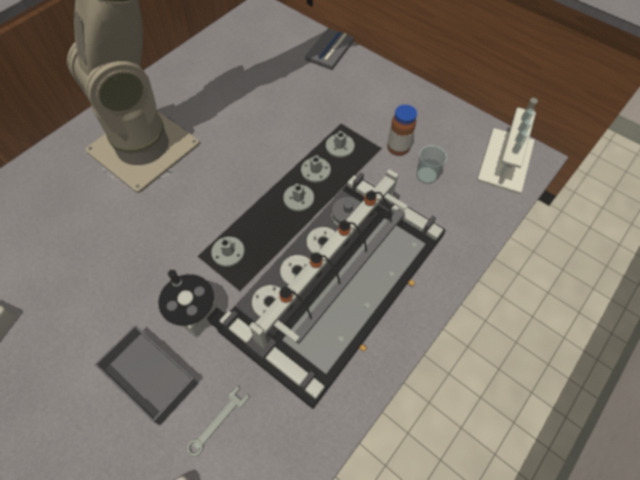

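```bash
cat > m.py <<'E'
from h import *
H={'test_bed':0,'crank_grip':.121,'plate':.036,'flange':0.0,'cap':.044,'cap_bin':0,'reagent_bottle':0,'beaker':0,'spanner':0}
def scan(n,save,ls=H,th=.2):
    p=cam(n,save); print(n,'campos',np.round(-np.array(p['R']).T@p['t'],3))
    for l in ls:
        for d in eyes.landmark_of(p,l):
            if d['p']>th: print(l,round(d['p'],2),np.round(d['xy']),np.round(ray(p,d['xy'],H[l]),3)[:2])
    return p
E
python3 - <<'E'
from m import *
scan('scene','scene1'); scan('side','side1')
E
```

```text
scene campos [ 0.96  -0.382  1.054]
test_bed 0.69 [310. 264.] [0.608 0.02 ]
crank_grip 0.66 [174. 275.] [ 0.439 -0.235]
plate 0.94 [270. 302.] [ 0.611 -0.127]
plate 0.75 [320. 240.] [0.596 0.071]
flange 0.96 [298. 198.] [0.454 0.151]
flange 0.89 [225. 253.] [ 0.424 -0.092]
flange 0.66 [342. 143.] [0.427 0.376]
flange 0.6 [317. 171.] [0.437 0.252]
flange 0.42 [175. 280.] [ 0.385 -0.224]
cap 0.96 [348. 210.] [0.596 0.181]
cap_bin 0.83 [149. 374.] [ 0.51  -0.413]
cap_bin 0.33 [315. 170.] [0.429 0.253]
reagent_bottle 0.63 [399. 149.] [0.565 0.465]
beaker 0.8 [425. 178.] [0.681 0.425]
spanner 0.76 [218. 420.] [ 0.696 -0.384]
side campos [ 0.168 -0.564  0.751]
test_bed 0.84 [315. 268.] [0.612 0.026]
crank_grip 0.84 [330. 351.] [ 0.444 -0.237]
plate 0.95 [366. 302.] [ 0.614 -0.145]
plate 0.94 [301. 249.] [0.604 0.067]
plate 0.67 [277. 227.] [0.605 0.168]
plate 0.58 [329. 270.] [ 0.611 -0.027]
flange 0.95 [183. 227.] [0.437 0.353]
flange 0.88 [274. 338.] [ 0.427 -0.078]
flange 0.86 [230. 268.] [0.458 0.149]
flange 0.8 [200. 248.] [0.434 0.257]
flange 0.74 [430. 445.] [ 0.511 -0.416]
flange 0.67 [274. 226.] [0.621 0.211]
cap 0.65 [276. 222.] [0.607 0.174]
cap_bin 0.58 [429. 443.] [ 0.512 -0.412]
reagent_bottle 0.91 [205. 188.] [0.561 0.474]
beaker 0.83 [248. 179.] [0.684 0.44 ]
spanner 0.87 [485. 371.] [ 0.697 -0.387]
```

View pics/side1.png

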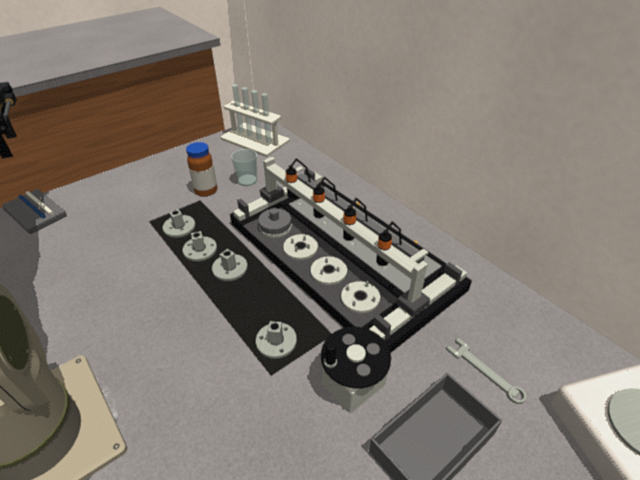

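{"method": "play_rows", "body": {
  "motion": [
    [-0.3, -0.22, -0.27, 0, 0, 0, 100],
    [-0.6, -0.44, -0.27, 0, 0, 0, 100],
    [-0.89, -0.66, -0.27, 0, 0, 0, 100],
    [-0.89, -0.66, -0.27, 0, 0, 0, 100],
    [-0.89, -0.66, -0.27, 0, 0, 0, 100]
  ]
}}

```text
time: 1.72
ee_pos: [0.3082, 0.4233, 0.2774]
eef_rot: [0.14, 0.99, 0.0, 0.001]
ft_force: [0.4, 0.5, 1.1]
width: 0.0872
```

{"method": "play_rows", "body": {
  "motion": [
    [-0.3, -0.22, -0.27, 0, 0, 0.11, 100],
    [-0.6, -0.44, -0.27, 0, 0, 0.22, 100],
    [-0.89, -0.66, -0.27, 0, 0, 0.33, 100],
    [-0.89, -0.66, -0.27, 0, 0, 0.44, 100],
    [-0.89, -0.66, -0.27, 0, 0, 0.55, 100]
  ]
}}

```text
time: 2.35
ee_pos: [0.4426, 0.2483, 0.331]
eef_rot: [0.544, 0.839, 0.0, 0.0]
ft_force: [0.1, 0.9, 0.0]
width: 0.087
```

{"method": "play_rows", "body": {
  "motion": [
    [0, 0, 0, 0, 0, 0.11, 100],
    [0, 0, 0, 0, 0, 0.22, 100],
    [0, 0, 0, 0, 0, 0.275, 100],
    [0, 0, 0, 0, 0, 0.275, 100]
  ]
}}

```text
time: 2.85
ee_pos: [0.4402, 0.2519, 0.3305]
eef_rot: [0.706, 0.708, 0.0, -0.0]
ft_force: [-0.2, 0.7, -0.4]
width: 0.087
```

Run:
```python
from m import *
s=r.read_state(); print(s['time'],np.round(s['ee_pos'],4),np.round(Rn.from_quat(s['eef_rot']).as_matrix(),3),np.round(s['joint_positions'],2))
p=scan('wrist','w1',['flange','plate','cap','crank_grip'])
print(np.round(p['R'],3),np.round(p['mtx'],0))
```

```text
2.85 [0.4402 0.2519 0.3305] [[-0.002  1.    -0.   ]
 [ 1.     0.002  0.   ]
 [ 0.    -0.    -1.   ]] [-0.88  0.02  0.28  1.6  -0.01  1.52 -0.6 ]
wrist campos [0.44  0.33  0.492]
flange 0.95 [315.  77.] [0.432 0.365]
flange 0.82 [314. 409.] [ 0.429 -0.087]
flange 0.79 [333. 258.] [0.455 0.146]
plate 0.81 [448. 393.] [ 0.608 -0.03 ]
cap 0.9 [460. 249.] [0.602 0.174]
[[ 1.     0.002 -0.001]
 [ 0.002 -0.959  0.284]
 [-0.    -0.284 -0.959]] [[407.   0. 322.]
 [  0. 407. 230.]
 [  0.   0.   1.]]
```

View pics/w1.png

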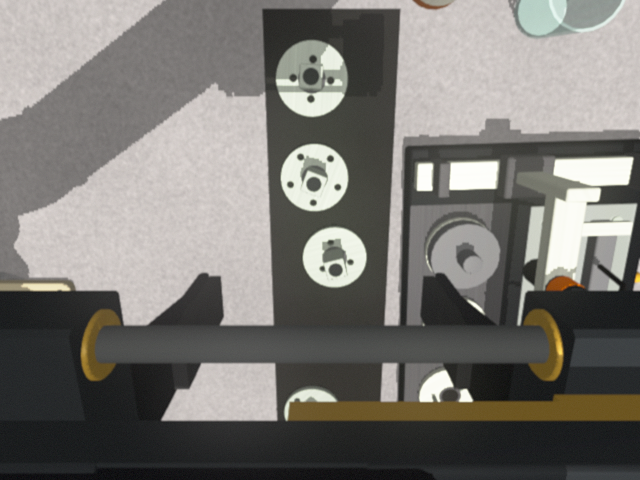

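{"method": "play_rows", "body": {
  "motion": [
    [-0.25, 0.07, 0, 0, 0, 0, 100],
    [-0.5, 0.14, 0, 0, 0, 0, 100],
    [-0.75, 0.2, 0, 0, 0, 0, 100],
    [-0.75, 0.2, 0, 0, 0, 0, 100]
  ]
}}

```text
time: 3.6
ee_pos: [0.4815, 0.0966, 0.331]
eef_rot: [0.709, 0.705, 0.0, 0.0]
ft_force: [-0.6, 1.0, -0.3]
width: 0.0873
```

{"method": "play_rows", "body": {
  "motion": [
    [-0.25, 0, 0, 0, 0, 0, 100],
    [-0.5, 0, 0, 0, 0, 0, 100],
    [-0.75, 0, 0, 0, 0, 0, 100],
    [-0.75, 0, 0, 0, 0, 0, 100],
    [-0.75, 0, 0, 0, 0, 0, 100]
  ]
}}

```text
time: 4.22
ee_pos: [0.4807, -0.0479, 0.3305]
eef_rot: [0.707, 0.708, 0.0, -0.0]
ft_force: [0.3, 0.9, 0.2]
width: 0.0868
```

Run:
```python
from m import *
p=scan('wrist','w2',['flange','plate'])
```

```text
wrist campos [0.481 0.03  0.492]
flange 0.81 [277. 207.] [ 0.425 -0.086]
plate 0.94 [433. 249.] [ 0.612 -0.129]
plate 0.82 [435. 164.] [ 0.607 -0.028]
```

{"method": "play_rows", "body": {
  "motion": [
    [-0.25, 0, 0, 0, 0, 0, 100],
    [-0.5, 0, 0, 0, 0, 0, 100],
    [-0.75, 0, 0, 0, 0, 0, 100],
    [-0.75, 0, 0, 0, 0, 0, 100],
    [-0.75, 0, 0, 0, 0, 0, 100]
  ]
}}

```text
time: 5.0
ee_pos: [0.4811, -0.1978, 0.3303]
eef_rot: [0.706, 0.708, -0.0, -0.0]
ft_force: [0.5, 0.5, -1.1]
width: 0.0871
```

Run:
```python
from m import *
print(r.read_state()['ee_pos'])
p=scan('wrist','w3',['crank_grip','cap_bin'])
a=cv2.imread('pics/w2.png')[:310];b=cv2.imread('pics/w3.png')[:310]
cv2.imwrite('pics/w23.png',cv2.resize(np.vstack([a,b]),(580,562)))
```

```text
[ 0.48108658 -0.19778295  0.3302814 ]
wrist campos [ 0.481 -0.12   0.492]
crank_grip 0.58 [282. 239.] [ 0.442 -0.239]
cap_bin 0.76 [344. 335.] [ 0.512 -0.415]
```

View pics/w23.png

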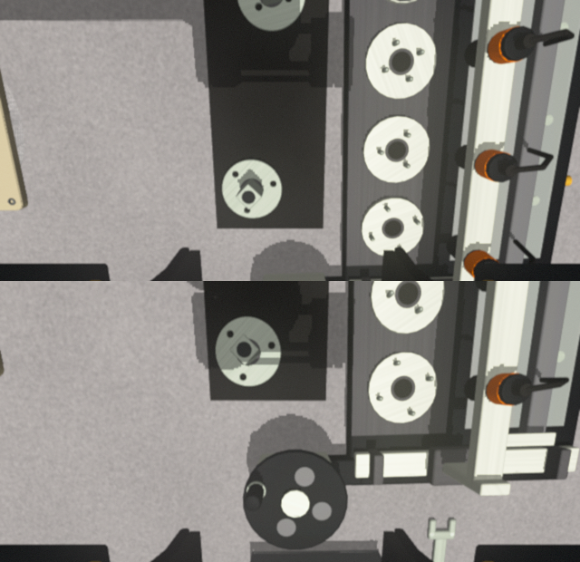

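```bash
cat >> h.py <<'E'
def load(n): return pickle.load(open(f'pics/{n}.pkl','rb'))
def rect(p,x0,x1,y0,y1,z,s=4000.):  # image right=+x, up=+y ; s px per m
    xs=np.arange(x0,x1,1/s); ys=np.arange(y1,y0,-1/s)
    X,Y=np.meshgrid(xs,ys); q=proj(p,np.c_[X.ravel(),Y.ravel(),0*X.ravel()+z]).astype(np.float32)
    return cv2.remap(p['image'],q[:,0].reshape(X.shape),q[:,1].reshape(X.shape),cv2.INTER_CUBIC)[:,:,::-1].copy()
def discs(p,x0,x1,y0,y1,z,th=150,rmin=.03,rmax=.045,inv=False,s=4000.):
    im=rect(p,x0,x1,y0,y1,z,s); g=cv2.cvtColor(im,cv2.COLOR_BGR2GRAY)
    b=((g<th) if inv else (g>th)).astype(np.uint8)
    b=cv2.morphologyEx(b,cv2.MORPH_OPEN,np.ones((9,9),np.uint8))
    out=[]
    for c in cv2.findContours(b,cv2.RETR_EXTERNAL,cv2.CHAIN_APPROX_NONE)[0]:
        if len(c)<50: continue
        (cx,cy),(d1,d2),_=cv2.fitEllipse(cv2.convexHull(c) if len(cv2.convexHull(c))>5 else c)
        if rmin<d1/2/s<rmax and rmin<d2/2/s<rmax: out.append((round(x0+cx/s,4),round(y1-cy/s,4),round(d1/s,4),round(d2/s,4)))
    return out
E
python3 - <<'E'
from h import *
for n in('w2','w3'):
    p=load(n)
    for th in (120,160): print(n,th,'plates',discs(p,.53,.69,-.23,.12,.044,th))
    for th in (70,90,110): print('flange',discs(p,.36,.5,-.17,-.0,.008,th))
p=load('w3')
for th in (40,60,80): print('wheel',discs(p,.40,.56,-.33,-.18,.095,th,.045,.07,True))
print('hub',discs(p,.44,.54,-.3,-.2,.095,150,.008,.02))
p=load('w1')
print('caps', [discs(p,.55,.66,.1,.25,.063,th) for th in (90,110,130)])
print('flange',[discs(p,.36,.5,.08,.42,.008,th) for th in(70,90,110)])
p=load('scene1'); print('bar', ray(p,(265,328),.149),ray(p,(393,186),.149))
E
```

```text
w2 120 plates [(0.6103, -0.1284, 0.0808, 0.0823), (0.6072, -0.0287, 0.0809, 0.082), (0.604, 0.071, 0.0807, 0.0816)]
w2 160 plates [(0.6103, -0.1283, 0.0796, 0.0804), (0.6072, -0.0286, 0.0797, 0.0803), (0.604, 0.0711, 0.0796, 0.0801)]
flange [(0.4265, -0.0866, 0.083, 0.0837)]
flange [(0.4266, -0.0865, 0.082, 0.0826)]
flange [(0.4266, -0.0864, 0.0812, 0.0818)]
w3 120 plates [(0.6104, -0.1288, 0.0808, 0.0819), (0.607, -0.0295, 0.0801, 0.0807)]
w3 160 plates [(0.6104, -0.1286, 0.0797, 0.0803), (0.6071, -0.0295, 0.0789, 0.0793)]
flange [(0.4266, -0.0871, 0.0816, 0.0822)]
flange [(0.4267, -0.0871, 0.0808, 0.0813)]
flange [(0.4267, -0.0872, 0.0799, 0.0805)]
wheel []
wheel []
wheel []
hub [(0.4848, -0.2543, 0.0324, 0.0328)]
caps [[], [], [(0.5988, 0.1708, 0.0769, 0.0822)]]
flange [[(0.4283, 0.3618, 0.0824, 0.0837)], [(0.456, 0.15, 0.0827, 0.0839), (0.4308, 0.251, 0.0828, 0.0831), (0.4283, 0.3621, 0.0814, 0.0823)], [(0.456, 0.15, 0.0819, 0.0829), (0.4308, 0.2511, 0.082, 0.0823), (0.4283, 0.3621, 0.0806, 0.0816)]]
bar [ 0.68025837 -0.20250048  0.149     ] [0.67506124 0.24333377 0.149     ]
```

Run:
```python
from h import *
c=np.array([.4843,-.2535])
for n in('w3','scene1','side1'):
    p=load(n)
    q=cam('wrist') if n=='w3' else None
    for a in(150,156,162,168):
        k=c+.046*np.array([np.cos(np.radians(a)),np.sin(np.radians(a))])
        print(n,a,np.round(k,4),np.round(proj(p,[[*k,.143],[*k,.121],[*k,.095]]),0).tolist())
    if q is not None:
        for d in eyes.regions_of(q,'crank_grip')[:1]:
            m=np.argwhere(d['region']); print(d['p'],d['xy'],m.min(0),m.max(0))
p=load('w3'); a=cv2.resize(p['image'][190:320,230:400,::-1],None,fx=3,fy=3,interpolation=cv2.INTER_CUBIC)
b=load('side1'); b=cv2.resize(b['image'][310:400,300:410,::-1],None,fx=3.5,fy=3.5,interpolation=cv2.INTER_CUBIC)
h=max(a.shape[0],b.shape[0]); z=lambda i:cv2.copyMakeBorder(i,0,h-i.shape[0],0,0,cv2.BORDER_CONSTANT)
o=np.hstack([z(a),z(b)])[:, :]; o=cv2.resize(o,None,fx=min(1,790/o.shape[1]),fy=min(1,790/o.shape[1])); cv2.imwrite('pics/k.png',o); print(o.shape)
```

```text
w3 150 [ 0.4445 -0.2305] [[281.0, 238.0], [283.0, 231.0], [286.0, 223.0]]
w3 156 [ 0.4423 -0.2348] [[279.0, 242.0], [281.0, 235.0], [284.0, 227.0]]
w3 162 [ 0.4406 -0.2393] [[277.0, 247.0], [280.0, 239.0], [282.0, 232.0]]
w3 168 [ 0.4393 -0.2439] [[276.0, 252.0], [278.0, 244.0], [281.0, 236.0]]
0.94 [325.2, 241.3] [187 268] [296 382]
scene1 150 [ 0.4445 -0.2305] [[175.0, 271.0], [177.0, 275.0], [180.0, 280.0]]
scene1 156 [ 0.4423 -0.2348] [[172.0, 271.0], [175.0, 276.0], [178.0, 281.0]]
scene1 162 [ 0.4406 -0.2393] [[170.0, 272.0], [173.0, 277.0], [176.0, 282.0]]
scene1 168 [ 0.4393 -0.2439] [[168.0, 274.0], [171.0, 278.0], [174.0, 283.0]]
side1 150 [ 0.4445 -0.2305] [[328.0, 341.0], [328.0, 349.0], [328.0, 358.0]]
side1 156 [ 0.4423 -0.2348] [[329.0, 343.0], [329.0, 351.0], [329.0, 360.0]]
side1 162 [ 0.4406 -0.2393] [[330.0, 346.0], [330.0, 354.0], [330.0, 363.0]]
side1 168 [ 0.4393 -0.2439] [[331.0, 348.0], [331.0, 356.0], [331.0, 365.0]]
(344, 790, 3)
```

View pics/k.png

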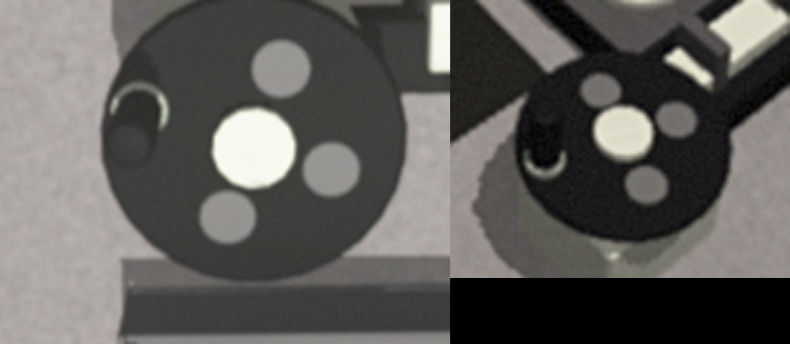

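{"method": "play_rows", "body": {
  "motion": [
    [-0.1985, -0.2, 0.2, 0, 0, 0, 100],
    [-0.1985, -0.2, 0.4, 0, 0, 0, 100],
    [-0.1985, -0.2, 0.6, 0, 0, 0, 100],
    [-0.1985, -0.2, 0.6, 0, 0, 0, 70],
    [-0.1985, -0.2, 0.6, 0, 0, 0, 70]
  ]
}}

```text
time: 5.88
ee_pos: [0.4415, -0.2388, 0.2121]
eef_rot: [0.707, 0.707, 0.0, 0.001]
ft_force: [-0.1, -0.4, 0.8]
width: 0.0745
```

{"method": "play_rows", "body": {
  "motion": [
    [0, 0, 0.2, 0, 0, 0, 70],
    [0, 0, 0.4, 0, 0, 0, 70],
    [0, 0, 0.52, 0, 0, 0, 70],
    [0, 0, 0.52, 0, 0, 0, 70]
  ]
}}

```text
time: 6.38
ee_pos: [0.4409, -0.2387, 0.1068]
eef_rot: [0.707, 0.707, -0.0, -0.0]
ft_force: [-0.6, -0.4, 0.6]
width: 0.0611
```

{"method": "play_rows", "body": {
  "motion": [
    [0, 0, 0, 0, 0, 0, 15],
    [0, 0, 0, 0, 0, 0, 10],
    [0, 0, 0, 0, 0, 0, 10],
    [0, 0, 0, 0, 0, 0, 10],
    [0, 0, 0, 0, 0, 0, 10]
  ],
  "squeeze": 15
}}

```text
time: 7.0
ee_pos: [0.4407, -0.2388, 0.1066]
eef_rot: [0.707, 0.707, 0.0, 0.0]
ft_force: [1.7, 0.4, -0.4]
width: 0.0191
```

Run:
```python
from m import *
s=r.read_state();print({k:np.round(s[k],4) for k in('time','ee_pos','eef_rot','ft_force','width','joint_positions')})
```

```text
{'time': np.float64(7.0), 'ee_pos': array([ 0.4407, -0.2388,  0.1066]), 'eef_rot': array([7.071e-01, 7.072e-01, 1.000e-04, 0.000e+00]), 'ft_force': array([ 1.6841,  0.4429, -0.3543]), 'width': np.float64(0.0191), 'joint_positions': array([-0.3258,  0.1978,  0.8115,  1.9582, -0.1652,  1.052 ,  0.5585])}
```

{"method": "play_rows", "body": {
  "motion": [
    [-0.095, -0.012, 0, 0, 0, 0, 10],
    [-0.186, 0.016, 0, 0, 0, 0, 10],
    [-0.259, 0.079, 0, 0, 0, 0, 10],
    [-0.299, 0.166, 0, 0, 0, 0, 10],
    [-0.301, 0.261, 0, 0, 0, 0, 10]
  ]
}}

```text
time: 7.62
ee_pos: [0.4927, -0.2992, 0.1065]
eef_rot: [0.707, 0.707, -0.0, -0.001]
ft_force: [-5.0, 8.5, 9.5]
width: 0.0172
```

```bash
cat > st.py <<'E'
from m import *
s=r.read_state();print({k:np.round(s[k],4).tolist() for k in('time','ee_pos','ft_force','width')})
d=s['ee_pos'][:2]-np.array([.4843,-.2535]); print('wheel r,ang',np.hypot(*d),np.degrees(np.arctan2(d[1],d[0])), 'rot',np.round(Rn.from_quat(s['eef_rot']).as_matrix()[:,:2].T,4).tolist())
E
python3 st.py
```

```text
{'time': 7.625, 'ee_pos': [0.4927, -0.2992, 0.1065], 'ft_force': [-4.9896, 8.4744, 9.5419], 'width': 0.0172}
wheel r,ang 0.046455887555876936 -79.56091455346217 rot [[0.0007, 1.0, 0.0011], [1.0, -0.0007, -0.0012]]
```

{"method": "play_rows", "body": {
  "motion": [
    [0.037, 0.088, 0, 0, 0, 0, 10],
    [0.107, 0.153, 0, 0, 0, 0, 10],
    [0.198, 0.184, 0, 0, 0, 0, 10],
    [0.293, 0.176, 0, 0, 0, 0, 10],
    [0.377, 0.13, 0, 0, 0, 0, 10]
  ]
}}

```text
time: 8.25
ee_pos: [0.5193, -0.2226, 0.1066]
eef_rot: [0.707, 0.708, -0.0, 0.001]
ft_force: [-4.7, -8.3, 5.3]
width: 0.0173
```

{"method": "play_rows", "body": {
  "motion": [
    [0.058, -0.076, 0, 0, 0, 0, 10],
    [0.079, -0.17, 0, 0, 0, 0, 10],
    [0.061, -0.263, 0, 0, 0, 0, 10],
    [0.006, -0.342, 0, 0, 0, 0, 10],
    [-0.076, -0.391, 0, 0, 0, 0, 10]
  ]
}}

```text
time: 8.88
ee_pos: [0.4415, -0.2376, 0.1068]
eef_rot: [0.706, 0.708, 0.001, 0.001]
ft_force: [12.4, -2.0, -8.2]
width: 0.0181
```

```bash
python3 st.py; python3 -c "
from m import *
p=cam('side','side2')"
```

```text
{'time': 8.875, 'ee_pos': [0.4415, -0.2376, 0.1068], 'ft_force': [12.352, -1.9905, -8.2418], 'width': 0.0181}
wheel r,ang 0.04566492875966936 159.61619507438797 rot [[-0.0021, 1.0, 0.0012], [1.0, 0.0021, 0.0027]]
```

View pics/side2.png

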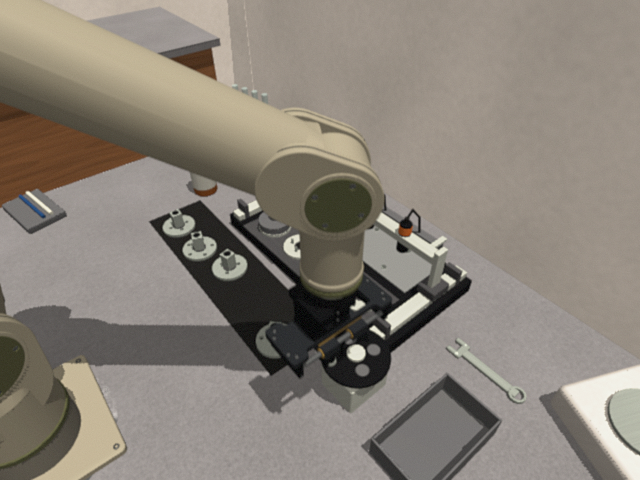

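{"method": "play_rows", "body": {
  "motion": [
    [-0.095, -0.012, 0, 0, 0, 0, 10],
    [-0.186, 0.016, 0, 0, 0, 0, 10],
    [-0.259, 0.079, 0, 0, 0, 0, 10],
    [-0.299, 0.166, 0, 0, 0, 0, 10],
    [-0.301, 0.261, 0, 0, 0, 0, 10]
  ]
}}

```text
time: 9.55
ee_pos: [0.4926, -0.2991, 0.1066]
eef_rot: [0.707, 0.707, -0.0, -0.001]
ft_force: [-4.2, 4.6, 10.7]
width: 0.0175
```

{"method": "play_rows", "body": {
  "motion": [
    [0.037, 0.088, 0, 0, 0, 0, 10],
    [0.107, 0.153, 0, 0, 0, 0, 10],
    [0.198, 0.184, 0, 0, 0, 0, 10],
    [0.228, 0.186, 0, 0, 0, 0, 10],
    [0.228, 0.186, 0, 0, 0, 0, 10]
  ]
}}

```text
time: 10.18
ee_pos: [0.5309, -0.252, 0.1067]
eef_rot: [0.707, 0.708, 0.001, 0.0]
ft_force: [2.8, -0.9, 1.0]
width: 0.0172
```

```bash
python3 st.py
```

```text
{'time': 10.175, 'ee_pos': [0.5309, -0.252, 0.1067], 'ft_force': [2.839, -0.8996, 0.9678], 'width': 0.0172}
wheel r,ang 0.04657850057677998 1.8617360875778104 rot [[-0.0016, 1.0, 0.0005], [1.0, 0.0016, 0.0013]]
```

{"method": "play_rows", "body": {
  "motion": [
    [0.01, 0, 0, 0, 0, 0, 10],
    [0.015, 0, 0, 0, 0, 0, 10],
    [0.015, 0, 0, 0, 0, 0, 10]
  ]
}}

```text
time: 10.55
ee_pos: [0.5308, -0.2517, 0.1068]
eef_rot: [0.707, 0.707, -0.0, 0.002]
ft_force: [6.2, -8.6, -3.6]
width: 0.0176
```

{"method": "play_rows", "body": {
  "motion": [
    [0.01, 0, 0, 0, 0, 0, 10],
    [0.015, 0, 0, 0, 0, 0, 10],
    [0.015, 0, 0, 0, 0, 0, 10]
  ]
}}

```text
time: 10.92
ee_pos: [0.5307, -0.2511, 0.1069]
eef_rot: [0.708, 0.706, -0.001, 0.003]
ft_force: [9.2, -17.3, -8.7]
width: 0.0179
```

{"method": "play_rows", "body": {
  "motion": [
    [0, 0, 0, 0, 0, 0, 60],
    [0, 0, 0, 0, 0, 0, 60],
    [0, 0, 0, 0, 0, 0, 60]
  ]
}}

```text
time: 11.3
ee_pos: [0.5298, -0.2467, 0.1063]
eef_rot: [0.707, 0.707, 0.0, -0.001]
ft_force: [-0.8, 0.8, -0.4]
width: 0.0399
```

{"method": "play_rows", "body": {
  "motion": [
    [0, 0, -0.15, 0, 0, 0, 60],
    [0, 0, -0.4, 0, 0, 0, 60],
    [0, 0, -0.7, 0, 0, 0, 60],
    [0, 0, -0.85, 0, 0, 0, 60],
    [0, 0, -0.85, 0, 0, 0, 60]
  ]
}}

```text
time: 11.92
ee_pos: [0.5308, -0.2477, 0.2787]
eef_rot: [0.707, 0.707, 0.001, 0.001]
ft_force: [0.3, 0.1, -1.1]
width: 0.0523
```

{"method": "play_rows", "body": {
  "motion": [
    [0.23, 0.04, 0, 0, 0, 0, 60],
    [0.47, 0.08, 0, 0, 0, 0, 60],
    [0.7, 0.12, 0, 0, 0, 0, 60],
    [0.7, 0.12, 0, 0, 0, 0, 60]
  ]
}}

```text
time: 12.42
ee_pos: [0.5543, -0.1023, 0.2748]
eef_rot: [0.704, 0.71, -0.0, -0.001]
ft_force: [-0.1, -1.0, -0.2]
width: 0.0522
```

```bash
python3 st.py
python3 - <<'E'
from h import *
p=cam('wrist','w4')
for th in(120,160): print('plates',discs(p,.53,.69,-.2,.12,.044,th))
E
```

```text
{'time': 12.425, 'ee_pos': [0.5543, -0.1023, 0.2748], 'ft_force': [-0.0593, -0.9914, -0.1897], 'width': 0.0522}
wheel r,ang 0.16664499485610668 65.15693406956224 rot [[-0.0075, 1.0, 0.0016], [1.0, 0.0075, -0.0024]]
plates [(0.6106, -0.1298, 0.0815, 0.0828), (0.6078, -0.0303, 0.0805, 0.0821)]
plates [(0.6105, -0.1296, 0.08, 0.0808), (0.6079, -0.0304, 0.0788, 0.0799), (0.6045, 0.0624, 0.0611, 0.0768)]
```

{"method": "play_rows", "body": {
  "motion": [
    [0.23, 0.04, 0, 0, 0, 0, 60],
    [0.47, 0.08, 0, 0, 0, 0, 60],
    [0.7, 0.12, 0, 0, 0, 0, 60],
    [0.7, 0.12, 0, 0, 0, 0, 60]
  ]
}}

```text
time: 12.98
ee_pos: [0.5779, 0.0359, 0.2751]
eef_rot: [0.705, 0.709, -0.001, -0.001]
ft_force: [0.0, -0.6, -0.9]
width: 0.0518
```

```bash
python3 st.py
python3 - <<'E'
from m import *
p=scan('wrist','w5',['cap'])
print([discs(p,.55,.66,.1,.25,.063,th) for th in (60,80,100,120,140)])
p=scan('side','side3',['cap_bin'])
d=eyes.regions_of(p,'cap_bin')
for k in d[:2]:
    c=max(cv2.findContours(k['region'].astype(np.uint8),cv2.RETR_EXTERNAL,cv2.CHAIN_APPROX_NONE)[0],key=cv2.contourArea)
    a=cv2.approxPolyDP(cv2.convexHull(c),6,True)[:,0]; print(k['p'],a.tolist(),[np.round(ray(p,x,.05)[:2],3).tolist() for x in a])
cv2.imwrite('pics/v5.png',np.vstack([cv2.resize(cv2.imread('pics/w5.png')[:310],None,fx=.9,fy=.9),cv2.resize(cv2.imread('pics/w4.png')[:310],None,fx=.9,fy=.9)]))
E
```

```text
{'time': 12.975, 'ee_pos': [0.5779, 0.0359, 0.2751], 'ft_force': [0.0334, -0.6279, -0.9048], 'width': 0.0518}
wheel r,ang 0.30417897590851756 72.08737053060146 rot [[-0.005, 1.0, 0.0001], [1.0, 0.005, -0.0021]]
wrist campos [0.578 0.114 0.437]
cap 0.6 [351.  40.] [0.602 0.173]
[[], [], [], [], []]
side campos [ 0.168 -0.564  0.751]
cap_bin 0.66 [431. 442.] [ 0.515 -0.414]
0.57 [[500, 417], [453, 479], [392, 479], [370, 452], [373, 437], [445, 374]] [[0.61, -0.465], [0.477, -0.48], [0.407, -0.425], [0.408, -0.376], [0.428, -0.362], [0.602, -0.359]]
```

View pics/v5.png

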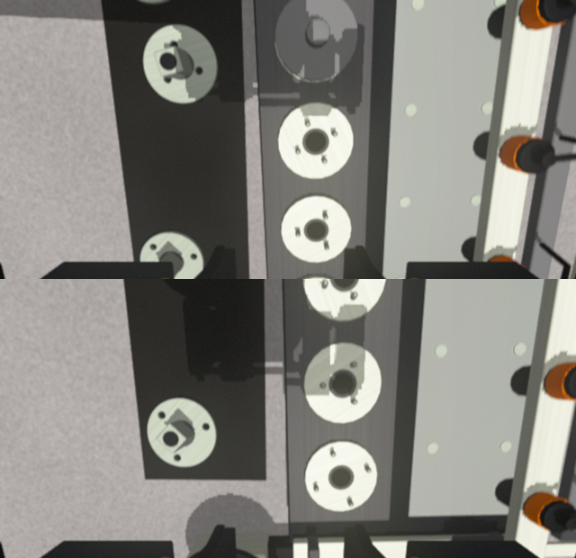

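{"method": "play_rows", "body": {
  "motion": [
    [0.3, 0.06, 0, 0, 0, 0, 70],
    [0.6, 0.118, 0.1, 0, 0, 0, 70],
    [0.675, 0.118, 0.3, 0, 0, 0, 70],
    [0.675, 0.118, 0.345, 0, 0, 0, 70],
    [0.675, 0.118, 0.345, 0, 0, 0, 70]
  ]
}}

```text
time: 13.85
ee_pos: [0.6019, 0.1651, 0.2082]
eef_rot: [0.708, 0.706, -0.0, 0.0]
ft_force: [0.7, -0.7, 0.1]
width: 0.0608
```

{"method": "play_rows", "body": {
  "motion": [
    [0, 0, 0.25, 0, 0, 0, 60],
    [0, 0, 0.5, 0, 0, 0, 60],
    [0, 0, 0.7, 0, 0, 0, 60],
    [0, 0, 0.7, 0, 0, 0, 60],
    [0, 0, 0.7, 0, 0, 0, 60]
  ]
}}

```text
time: 14.48
ee_pos: [0.6031, 0.1668, 0.0703]
eef_rot: [0.708, 0.707, 0.001, 0.001]
ft_force: [0.6, 0.1, -0.0]
width: 0.0524
```

{"method": "play_rows", "body": {
  "motion": [
    [0, 0, 0, 0, 0, 0, 15],
    [0, 0, 0, 0, 0, 0, 10],
    [0, 0, 0, 0, 0, 0, 10],
    [0, 0, 0, 0, 0, 0, 10],
    [0, 0, 0, 0, 0, 0, 10]
  ],
  "squeeze": 15
}}

```text
time: 15.1
ee_pos: [0.6016, 0.1677, 0.0677]
eef_rot: [0.707, 0.707, 0.0, -0.0]
ft_force: [0.1, 0.1, 3.2]
width: 0.0214
```

```bash
python3 st.py
```

```text
{'time': 15.1, 'ee_pos': [0.6016, 0.1677, 0.0677], 'ft_force': [0.0832, 0.0913, 3.2308], 'width': 0.0214}
wheel r,ang 0.43722422281117046 74.43931050388362 rot [[-0.0002, 1.0, 0.0002], [1.0, 0.0002, -0.0]]
```

{"method": "play_rows", "body": {
  "motion": [
    [0, 0, -0.2, 0, 0, 0, 10],
    [0, 0, -0.5, 0, 0, 0, 10],
    [0, 0, -0.8, 0, 0, 0, 10],
    [0, 0, -1, 0, 0, 0, 10],
    [0, 0, -1, 0, 0, 0, 10]
  ]
}}

```text
time: 15.72
ee_pos: [0.603, 0.1676, 0.2709]
eef_rot: [0.707, 0.707, 0.003, 0.001]
ft_force: [0.6, -0.3, -1.6]
width: 0.0215
```

{"method": "play_rows", "body": {
  "motion": [
    [-0.25, -0.04, 0, 0, 0, 0, 10],
    [-0.5, -0.08, 0, 0, 0, 0, 10],
    [-0.75, -0.12, 0, 0, 0, 0, 10],
    [-0.96, -0.15, 0, 0, 0, 0, 10],
    [-0.96, -0.15, 0, 0, 0, 0, 10]
  ]
}}

```text
time: 16.35
ee_pos: [0.5705, -0.0287, 0.2668]
eef_rot: [0.709, 0.705, -0.001, -0.0]
ft_force: [0.1, 0.4, -1.0]
width: 0.0213
```

{"method": "play_rows", "body": {
  "motion": [
    [-0.25, -0.04, 0, 0, 0, 0, 10],
    [-0.5, -0.08, 0, 0, 0, 0, 10],
    [-0.75, -0.12, 0, 0, 0, 0, 10],
    [-0.96, -0.15, 0, 0, 0, 0, 10],
    [-0.96, -0.15, 0, 0, 0, 0, 10]
  ]
}}

```text
time: 16.98
ee_pos: [0.5403, -0.2194, 0.2666]
eef_rot: [0.709, 0.705, -0.001, -0.0]
ft_force: [0.5, 0.3, -1.0]
width: 0.0212
```

{"method": "play_rows", "body": {
  "motion": [
    [-0.25, -0.04, 0, 0, 0, 0, 10],
    [-0.5, -0.08, 0, 0, 0, 0, 10],
    [-0.75, -0.12, 0, 0, 0, 0, 10],
    [-0.96, -0.15, 0, 0, 0, 0, 10],
    [-0.96, -0.15, 0, 0, 0, 0, 10]
  ]
}}

```text
time: 17.6
ee_pos: [0.5104, -0.4104, 0.266]
eef_rot: [0.708, 0.706, -0.001, -0.001]
ft_force: [0.0, 0.2, -0.5]
width: 0.022
```

```bash
python3 st.py
python3 - <<'E'
from m import *
p=cam('wrist','w6'); q=cam('scene','scene6')
cv2.imwrite('pics/v6.png',np.hstack([cv2.resize(p['image'][:,:,::-1],None,fx=.6,fy=.6),cv2.resize(q['image'][:,:,::-1],None,fx=.6,fy=.6)]))
d=eyes.regions_of(q,'cap_bin')
for k in d[:1]:
    c=max(cv2.findContours(k['region'].astype(np.uint8),cv2.RETR_EXTERNAL,cv2.CHAIN_APPROX_NONE)[0],key=cv2.contourArea)
    a=cv2.approxPolyDP(cv2.convexHull(c),6,True)[:,0]; print(k['p'],a.tolist(),[np.round(ray(q,x,.05)[:2],3).tolist() for x in a])
E
```

```text
{'time': 17.6, 'ee_pos': [0.5104, -0.4104, 0.266], 'ft_force': [0.04, 0.1945, -0.485], 'width': 0.022}
wheel r,ang 0.1590318831088001 -80.54553729267272 rot [[0.0037, 1.0, -0.0003], [1.0, -0.0037, -0.0025]]
0.95 [[135, 326], [196, 381], [159, 424], [104, 372]] [[0.427, -0.362], [0.617, -0.359], [0.623, -0.464], [0.456, -0.469]]
```

View pics/v6.png

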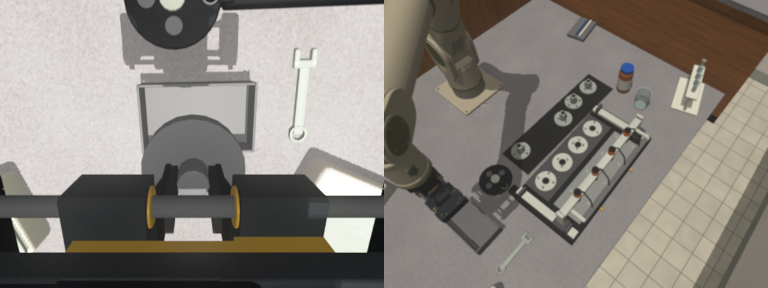

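{"method": "play_rows", "body": {
  "motion": [
    [-0.03, 0.015, 0.2, 0, 0, 0, 10],
    [-0.03, 0.015, 0.4, 0, 0, 0, 10],
    [-0.03, 0.015, 0.6, 0, 0, 0, 10],
    [-0.03, 0.015, 0.6, 0, 0, 0, 10],
    [-0.03, 0.015, 0.6, 0, 0, 0, 10]
  ]
}}

```text
time: 18.38
ee_pos: [0.5159, -0.4139, 0.1492]
eef_rot: [0.707, 0.708, 0.0, 0.001]
ft_force: [1.0, -0.4, 0.1]
width: 0.0214
```

{"method": "play_rows", "body": {
  "motion": [
    [0, 0, 0.15, 0, 0, 0, 10],
    [0, 0, 0.3, 0, 0, 0, 10],
    [0, 0, 0.45, 0, 0, 0, 10],
    [0, 0, 0.56, 0, 0, 0, 10],
    [0, 0, 0.56, 0, 0, 0, 10]
  ]
}}

```text
time: 19.0
ee_pos: [0.5147, -0.414, 0.0351]
eef_rot: [0.707, 0.707, -0.0, -0.001]
ft_force: [-0.0, -0.0, -1.0]
width: 0.0209
```

```bash
python3 st.py
```

```text
{'time': 19.0, 'ee_pos': [0.5147, -0.414, 0.0351], 'ft_force': [-0.0048, -0.0186, -1.0162], 'width': 0.0209}
wheel r,ang 0.1633250339420529 -79.27875363027626 rot [[-0.0005, 1.0, 0.0007], [1.0, 0.0005, -0.0008]]
```

{"method": "play_rows", "body": {
  "motion": [
    [0, 0, 0.03, 0, 0, 0, 10],
    [0, 0, 0.03, 0, 0, 0, 50],
    [0, 0, 0.03, 0, 0, 0, 50],
    [0, 0, 0.03, 0, 0, 0, 50]
  ]
}}

```text
time: 19.5
ee_pos: [0.5148, -0.4145, 0.0299]
eef_rot: [0.707, 0.707, 0.0, 0.0]
ft_force: [-0.4, -0.2, 0.7]
width: 0.0407
```

{"method": "play_rows", "body": {
  "motion": [
    [0, 0, -0.2, 0, 0, 0, 50],
    [0, 0, -0.5, 0, 0, 0, 50],
    [0, 0, -0.8, 0, 0, 0, 50],
    [0, 0, -1, 0, 0, 0, 50]
  ]
}}

```text
time: 20.0
ee_pos: [0.5148, -0.415, 0.233]
eef_rot: [0.707, 0.707, 0.0, 0.001]
ft_force: [0.3, -0.4, -1.0]
width: 0.0435
```

{"method": "play_rows", "body": {
  "motion": [
    [0.25, 0, -0.15, 0, 0, 0, 100],
    [0.5, 0, -0.3, 0, 0, 0, 100],
    [0.75, 0, -0.45, 0, 0, 0, 100],
    [0.86, 0, -0.5, 0, 0, 0, 100]
  ]
}}

```text
time: 20.5
ee_pos: [0.5155, -0.2398, 0.3315]
eef_rot: [0.706, 0.708, 0.001, 0.001]
ft_force: [0.0, -0.1, -0.2]
width: 0.0757
```

{"method": "play_rows", "body": {
  "motion": [
    [0.25, 0, 0, 0, 0, 0, 100],
    [0.5, 0, 0, 0, 0, 0, 100],
    [0.75, 0, 0, 0, 0, 0, 100],
    [0.86, 0, 0, 0, 0, 0, 100],
    [0.86, 0, 0, 0, 0, 0, 100]
  ]
}}

```text
time: 21.12
ee_pos: [0.5147, -0.0687, 0.3296]
eef_rot: [0.706, 0.708, 0.0, -0.0]
ft_force: [-1.2, -0.4, 0.3]
width: 0.0865
```

```bash
python3 st.py
python3 - <<'E'
from m import *
p=cam('wrist','w7')
E
```

```text
{'time': 21.125, 'ee_pos': [0.5147, -0.0687, 0.3296], 'ft_force': [-1.2244, -0.4363, 0.3427], 'width': 0.0865}
wheel r,ang 0.18726305988163439 80.66595668420182 rot [[-0.0034, 1.0, 0.0008], [1.0, 0.0034, 0.0003]]
```

{"method": "play_rows", "body": {
  "motion": [
    [0.3, 0, 0, 0, 0, 0, 100],
    [0.6, 0, 0, 0, 0, 0, 100],
    [0.9, 0, 0, 0, 0, 0, 100],
    [1, 0, 0, 0, 0, 0, 100],
    [1, 0, 0, 0, 0, 0, 100]
  ]
}}

```text
time: 21.8
ee_pos: [0.5149, 0.1291, 0.3293]
eef_rot: [0.707, 0.707, -0.0, 0.0]
ft_force: [-0.1, -0.9, 0.4]
width: 0.087
```

```bash
python3 st.py
cat >> h.py <<'E'
def holes(p,c,z,rad,n=None):
    """dark/bright contrast round circle radius rad: returns profile at 1 deg of blurred gray"""
    im=rect(p,c[0]-.045,c[0]+.045,c[1]-.045,c[1]+.045,z); g=cv2.GaussianBlur(cv2.cvtColor(im,cv2.COLOR_BGR2GRAY),(0,0),6).astype(float)
    a=np.radians(np.arange(360)); x=(180+rad*4000*np.cos(a)); y=(180-rad*4000*np.sin(a))
    return cv2.remap(g.astype(np.float32),x.astype(np.float32)[None],y.astype(np.float32)[None],cv2.INTER_LINEAR)[0]
def fitholes(p,c,z):
    out=[]
    for rad in(.021,.030):
        f=holes(p,c,z,rad); f=f-np.median(f); f=np.clip(f,-60,0)
        for n in(3,4,5):
            per=360//n; s=np.array([np.mean(f[(k+per*np.arange(n))%360]) for k in range(per)])
            # penalise: worst hole must be dark
            w=np.array([np.max(f[(k+per*np.arange(n))%360]) for k in range(per)])
            k=int(np.argmin(w+.3*s)); out.append((round(-float(w[k])),round(-float(s[k])),rad,n,k))
    return sorted(out,reverse=True)[:3]
E
python3 - <<'E'
from h import *
p=cam('wrist','w8'); q=load('w7')
tiles=[]
for nm,pp,y0,y1 in(('w7',q,-.2,.1),('w8',p,.03,.4)):
    P=discs(pp,.53,.69,y0,y1,.044,140); F=discs(pp,.36,.5,y0,y1,.008,100)
    print(nm,'P',P,'F',F)
    for c in P: print('plate',c[:2],fitholes(pp,c,.058))
    for c in F: print('flange',c[:2],fitholes(pp,c,.008))
    for c in P: tiles.append(rect(pp,c[0]-.045,c[0]+.045,c[1]-.045,c[1]+.045,.044,2200))
    for c in F: tiles.append(rect(pp,c[0]-.045,c[0]+.045,c[1]-.045,c[1]+.045,.008,2200))
tiles=[t[:197,:197] for t in tiles]+[np.zeros((197,197,3),np.uint8)]*4
k=(len(tiles)-1)//4; cv2.imwrite('pics/v8.png',np.vstack([np.hstack(tiles[4*i:4*i+4]) for i in range(min(k,3))]))
E
```

```text
{'time': 21.8, 'ee_pos': [0.5149, 0.1291, 0.3293], 'ft_force': [-0.084, -0.9095, 0.3845], 'width': 0.087}
wheel r,ang 0.38383684573645066 85.4245075333638 rot [[-0.0003, 1.0, -0.0009], [1.0, 0.0003, -0.0002]]
w7 P [(0.6105, -0.1293, 0.0807, 0.0815), (0.6074, -0.0295, 0.0806, 0.0811), (0.6048, 0.0704, 0.0794, 0.081)] F [(0.4266, -0.0871, 0.0816, 0.0822)]
plate (0.6105, -0.1293) [(49, 53, 0.03, 4, 21), (0, 35, 0.03, 5, 41), (0, 21, 0.03, 3, 79)]
plate (0.6074, -0.0295) [(57, 59, 0.021, 3, 64), (0, 23, 0.021, 4, 80), (0, 22, 0.021, 5, 8)]
plate (0.6048, 0.0704) [(53, 56, 0.021, 4, 26), (11, 29, 0.021, 3, 40), (1, 21, 0.03, 3, 63)]
flange (0.4266, -0.0871) [(60, 60, 0.03, 3, 8), (0, 40, 0.021, 3, 106), (0, 27, 0.021, 5, 6)]
w8 P [(0.6044, 0.0707, 0.0808, 0.0813), (0.6013, 0.1704, 0.0806, 0.0812)] F [(0.4562, 0.1492, 0.0815, 0.0818), (0.4309, 0.25, 0.0804, 0.0809)]
plate (0.6044, 0.0707) [(51, 54, 0.021, 4, 26), (18, 31, 0.021, 3, 56), (1, 17, 0.03, 3, 115)]
plate (0.6013, 0.1704) [(56, 58, 0.03, 3, 111), (0, 15, 0.03, 4, 50), (0, 13, 0.03, 5, 3)]
flange (0.4562, 0.1492) [(49, 56, 0.021, 3, 98), (0, 31, 0.021, 4, 78), (0, 25, 0.021, 5, 67)]
flange (0.4309, 0.25) [(60, 60, 0.03, 5, 49), (1, 19, 0.03, 3, 106), (0, 17, 0.03, 4, 26)]
```

View pics/v8.png

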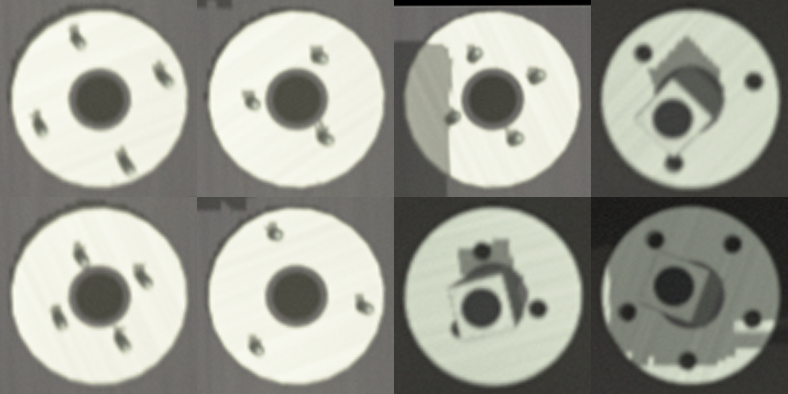

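```bash
cat >> h.py <<'E'
def blobfit(p,c,z,rad,n,k0,dbg=False):
    """centroids of dark blobs near predicted; rotation by Kabsch-> yaw deg, offset of pattern centre"""
    s=4000.; im=rect(p,c[0]-.05,c[0]+.05,c[1]-.05,c[1]+.05,z,s); g=cv2.GaussianBlur(cv2.cvtColor(im,cv2.COLOR_BGR2GRAY),(0,0),3).astype(float)
    pts=[];mod=[]
    for i in range(n):
        a=np.radians(k0+360/n*i); m=rad*np.array([np.cos(a),np.sin(a)]); q=m.copy(); ok=True
        for it in range(6):
            yy,xx=np.mgrid[:g.shape[0],:g.shape[1]]; X=xx/s-.05; Y=.05-yy/s
            w=((X-q[0])**2+(Y-q[1])**2<.0065**2); bg=np.percentile(g[w],85); wt=np.clip(bg-25-g,0,60)*w
            if wt.sum()<2000: ok=False;break
            q=np.array([(wt*X).sum(),(wt*Y).sum()])/wt.sum()
        if ok: pts.append(q);mod.append(m)
    P=np.array(pts);M=np.array(mod)
    if len(P)<2: return None
    A=P-P.mean(0);B=M-M.mean(0); d=np.degrees(np.arctan2((B[:,0]*A[:,1]-B[:,1]*A[:,0]).sum(),(A*B).sum()))
    R=Rn.from_euler('z',d,degrees=True).as_matrix()[:2,:2]
    off=P.mean(0)-R@M.mean(0); res=np.linalg.norm(P-(M@R.T+off),axis=1)
    return round(k0+d,1),np.round(off*1000,1).tolist(),np.round(res*1000,1).tolist()
E
python3 - <<'E'
from h import *
W={k:load(k) for k in('w1','w2','w4','w5','w7','w8')}
for nm,c,rad,n,k0,vs in(('bay2 c',(.6074,-.0293),.021,3,64,'w2 w7 w5'),('bay3 d',(.6046,.0708),.021,4,26,'w2 w7 w8 w5'),('bay4 a',(.6013,.1705),.03,3,111,'w8')):
    for v in vs.split():
        print(nm,v,[blobfit(W[v],c,z,rad,n,k0) for z in(.044,.051,.058)])
for nm,c,rad,n,k0,vs in(('Fa',(.4266,-.0868),.03,3,8,'w2 w7'),('Fc',(.456,.1495),.021,3,98,'w1 w8'),('F?',(.4283,.362),.021,4,0,'w1'),('Fe',(.4309,.2505),.03,5,49,'w1 w8')):
    for v in vs.split():
        print(nm,v,fitholes(W[v],c,.008)[:2],blobfit(W[v],c,.008,rad,n,k0))
E
```

```text
bay2 c w2 [(np.float64(64.3), [0.9, 1.5], [0.0, 0.2, 0.2]), (np.float64(64.3), [-1.0, 2.4], [0.4, 0.8, 0.7]), (np.float64(64.5), [-2.1, 3.3], [1.4, 2.9, 1.9])]
bay2 c w7 [(np.float64(64.0), [0.3, 1.1], [0.4, 0.3, 0.5]), (np.float64(64.0), [-1.2, 1.7], [0.6, 0.4, 1.0]), (np.float64(64.0), [-2.5, 2.4], [0.9, 1.0, 1.5])]
bay2 c w5 [(np.float64(64.1), [0.2, -0.7], [0.1, 0.2, 0.1]), (np.float64(64.1), [-0.4, 1.9], [0.5, 0.2, 0.5]), (np.float64(63.8), [-1.5, 3.0], [4.1, 1.8, 2.4])]
bay3 d w2 [(np.float64(26.0), [0.7, 1.9], [0.2, 0.4, 1.0, 0.5]), (np.float64(26.0), [-1.1, 1.4], [0.7, 0.7, 2.1, 1.0]), (np.float64(26.1), [-2.4, 1.0], [1.7, 1.5, 4.5, 1.8])]
bay3 d w7 [(np.float64(25.5), [-0.5, 1.2], [0.7, 0.7, 1.6, 1.3]), (np.float64(25.5), [-1.9, 0.3], [0.5, 1.0, 1.2, 1.8]), (np.float64(25.4), [-3.4, -0.6], [0.5, 1.4, 1.1, 2.3])]
bay3 d w8 [(np.float64(26.0), [0.5, -0.7], [0.6, 0.9, 0.5, 0.1]), (np.float64(26.0), [-0.8, 1.1], [0.9, 2.3, 0.8, 0.6]), (np.float64(26.2), [-1.4, 1.4], [2.9, 8.8, 2.9, 3.0])]
bay3 d w5 [(np.float64(25.8), [-0.4, 0.6], [0.1, 0.8, 0.5, 0.2]), (np.float64(25.8), [-0.9,
[... 281 characters left out ...]
32, 0.021, 3, 0)] (np.float64(15.5), [-0.1, 0.4], [0.1, 0.1, 0.2])
Fa w7 [(60, 60, 0.03, 3, 9), (0, 40, 0.021, 3, 102)] (np.float64(15.7), [0.0, -0.3], [0.0, 0.0, 0.0])
Fc w1 [(60, 60, 0.021, 3, 98), (0, 43, 0.021, 4, 83)] (np.float64(104.1), [-0.5, 0.1], [1.4, 0.4, 1.5])
Fc w8 [(49, 56, 0.021, 3, 99), (0, 31, 0.021, 4, 80)] (np.float64(103.5), [1.9, 1.6], [3.4, 6.0, 3.0])
F? w1 [(60, 60, 0.021, 4, 0), (5, 18, 0.021, 3, 19)] (np.float64(-3.6), [0.0, 1.1], [0.6, 0.8, 0.5, 0.6])
Fe w1 [(60, 60, 0.03, 5, 45), (0, 27, 0.03, 4, 78)] (np.float64(50.9), [0.0, 0.7], [0.2, 0.5, 0.0, 0.1, 0.2])
Fe w8 [(60, 60, 0.03, 5, 48), (0, 20, 0.03, 3, 6)] (np.float64(51.2), [0.4, 0.3], [0.5, 0.4, 0.2, 0.5, 0.5])
```

{"method": "play_rows", "body": {
  "motion": [
    [0.1, -0.15, 0.2, 0, 0, -0.08, 100],
    [0.1, -0.294, 0.4, 0, 0, -0.153, 100],
    [0.1, -0.294, 0.6, 0, 0, -0.153, 100],
    [0.1, -0.294, 0.8, 0, 0, -0.153, 100],
    [0.1, -0.294, 0.8, 0, 0, -0.153, 100]
  ]
}}

```text
time: 22.48
ee_pos: [0.4549, 0.1465, 0.1679]
eef_rot: [0.619, 0.786, -0.002, -0.001]
ft_force: [-0.8, -0.9, 1.0]
width: 0.0871
```

{"method": "play_rows", "body": {
  "motion": [
    [0, 0, 0, 0, 0, 0, 100],
    [0, 0, 0, 0, 0, 0, 100]
  ]
}}

```text
time: 22.72
ee_pos: [0.4569, 0.1495, 0.1713]
eef_rot: [0.618, 0.787, 0.001, 0.0]
ft_force: [-0.0, -0.3, -0.5]
width: 0.087
```

```bash
cat > goto.py <<'E'
# usage: goto.py x y yaw_of_tool_y(deg)  -> tool-frame numbers from the measured pose
import sys
from m import *
s=r.read_state(); x,y,yaw=map(float,sys.argv[1:4]); M=Rn.from_quat(s['eef_rot']).as_matrix()
cur=np.degrees(np.arctan2(M[1,1],M[0,1])); d=np.array([x,y,s['ee_pos'][2]])-s['ee_pos']
print('pos',np.round(s['ee_pos'],4),'yaw',round(cur,2),'ft',np.round(s['ft_force'],1),'w',round(float(s['width']),4),'t',s['time'])
t=np.r_[d@M]; print('tool xy',np.round(t[:2]/.2,3),'turn z',round(-((yaw-cur+90)%180-90)/90,3),'tilt xyz',np.round(M[:,2],4))
E
python3 goto.py .4561 .1494 13.8
python3 - <<'E'
from m import *
p=scan('side','side8',['flange'])
E
```

```text
pos [0.4569 0.1495 0.1713] yaw 13.72 ft [-0.  -0.3 -0.5] w 0.087 t 22.725
tool xy [ 0.001 -0.004] turn z -0.001 tilt xyz [ 0.0023  0.0015 -1.    ]
side campos [ 0.168 -0.564  0.751]
flange 0.93 [199. 247.] [0.435 0.259]
flange 0.92 [229. 271.] [0.45  0.141]
flange 0.87 [277. 339.] [ 0.431 -0.085]
flange 0.73 [180. 227.] [0.43  0.359]
```

{"method": "play_rows", "body": {
  "motion": [
    [0, -0.004, 0.2, 0, 0, 0, 70],
    [0, -0.004, 0.4, 0, 0, 0, 70],
    [0, -0.004, 0.6, 0, 0, 0, 70],
    [0, -0.004, 0.78, 0, 0, 0, 70],
    [0, -0.004, 0.78, 0, 0, 0, 70]
  ]
}}

```text
time: 23.45
ee_pos: [0.4537, 0.1487, 0.0122]
eef_rot: [0.617, 0.787, -0.002, -0.001]
ft_force: [0.4, -0.4, 1.4]
width: 0.0616
```

{"method": "play_rows", "body": {
  "motion": [
    [0, 0, 0, 0, 0, 0, 40],
    [0, 0, 0, 0, 0, 0, 15],
    [0, 0, 0, 0, 0, 0, 15],
    [0, 0, 0, 0, 0, 0, 15],
    [0, 0, 0, 0, 0, 0, 15]
  ],
  "squeeze": 40
}}

```text
time: 24.08
ee_pos: [0.4554, 0.1496, 0.0139]
eef_rot: [0.617, 0.787, 0.0, 0.0]
ft_force: [-0.2, 0.0, 3.9]
width: 0.0236
```

```bash
python3 goto.py .6074 -.0292 -25.9
```

```text
pos [0.4554 0.1496 0.0139] yaw 13.77 ft [-0.2  0.   3.9] w 0.0236 t 24.075
tool xy [-1.049  0.525] turn z 0.441 tilt xyz [ 7.e-04  5.e-04 -1.e+00]
```

{"method": "play_rows", "body": {
  "motion": [
    [0, 0, -0.1, 0, 0, 0, 15],
    [0, 0, -0.35, 0, 0, 0, 15],
    [0, 0, -0.6, 0, 0, 0, 15],
    [0, 0, -0.75, 0, 0, 0, 15],
    [0, 0, -0.75, 0, 0, 0, 15]
  ]
}}

```text
time: 24.7
ee_pos: [0.4559, 0.1499, 0.1651]
eef_rot: [0.617, 0.787, 0.002, 0.0]
ft_force: [-0.2, 0.4, -4.2]
width: 0.0235
```

{"method": "play_rows", "body": {
  "motion": [
    [-0.2, 0.1, 0, 0, 0, 0.1, 15],
    [-0.4, 0.2, 0, 0, 0, 0.2, 15],
    [-0.6, 0.3, 0, 0, 0, 0.3, 15],
    [-0.8, 0.4, 0, 0, 0, 0.4, 15],
    [-0.9, 0.45, 0, 0, 0, 0.441, 15]
  ]
}}

```text
time: 25.32
ee_pos: [0.5853, -0.0067, 0.1614]
eef_rot: [0.849, 0.528, -0.002, 0.0]
ft_force: [0.8, 1.7, -3.5]
width: 0.0235
```

{"method": "play_rows", "body": {
  "motion": [
    [0, 0, 0, 0, 0, 0, 15],
    [0, 0, 0, 0, 0, 0, 15]
  ]
}}

```text
time: 25.58
ee_pos: [0.5843, -0.0034, 0.1621]
eef_rot: [0.847, 0.531, -0.001, -0.001]
ft_force: [0.3, -0.5, -4.4]
width: 0.0237
```

```bash
python3 goto.py .6074 -.0292 -25.9
python3 - <<'E'
from m import *
p=cam('wrist','w9')
F=discs(p,.36,.5,.0,.4,.008,100); print(F)
E
```

```text
pos [ 0.5843 -0.0034  0.1621] yaw -25.83 ft [ 0.3 -0.5 -4.4] w 0.0237 t 25.575
tool xy [-0.066  0.16 ] turn z 0.001 tilt xyz [-2.3e-03 -1.0e-04 -1.0e+00]
[]
```

{"method": "play_rows", "body": {
  "motion": [
    [-0.066, 0.16, 0, 0, 0, 0, 15],
    [-0.066, 0.16, 0.15, 0, 0, 0, 15],
    [-0.066, 0.16, 0.3, 0, 0, 0, 15],
    [-0.066, 0.16, 0.41, 0, 0, 0, 15],
    [-0.066, 0.16, 0.41, 0, 0, 0, 15]
  ]
}}

```text
time: 26.25
ee_pos: [0.6068, -0.0286, 0.0799]
eef_rot: [0.847, 0.531, -0.001, -0.001]
ft_force: [0.2, 0.0, -2.2]
width: 0.0239
```

{"method": "play_rows", "body": {
  "motion": [
    [0, 0, 0, 0, 0, 0, 15],
    [0, 0, 0, 0, 0, 0, 15]
  ]
}}

```text
time: 26.5
ee_pos: [0.609, -0.0296, 0.0827]
eef_rot: [0.848, 0.531, 0.001, 0.0]
ft_force: [-0.2, 0.2, -3.2]
width: 0.0235
```

```bash
python3 goto.py .6074 -.0292 -25.9
```

```text
pos [ 0.609  -0.0296  0.0827] yaw -25.89 ft [-0.2  0.2 -3.2] w 0.0235 t 26.5
tool xy [-0.001 -0.008] turn z 0.0 tilt xyz [ 1.8e-03  5.0e-04 -1.0e+00]
```

{"method": "play_rows", "body": {
  "motion": [
    [-0.001, -0.006, 0.02, 0, 0, 0, 15],
    [-0.001, -0.006, 0.04, 0, 0, 0, 15],
    [-0.001, -0.006, 0.06, 0, 0, 0, 15],
    [-0.001, -0.006, 0.07, 0, 0, 0, 15],
    [-0.001, -0.006, 0.07, 0, 0, 0, 15]
  ]
}}

```text
time: 27.12
ee_pos: [0.6071, -0.0296, 0.0673]
eef_rot: [0.848, 0.531, -0.0, -0.0]
ft_force: [0.2, 0.8, -2.4]
width: 0.0236
```

{"method": "play_rows", "body": {
  "motion": [
    [0, 0, 0, 0, 0, 0, 15],
    [0, 0, 0, 0, 0, 0, 15]
  ]
}}

```text
time: 27.38
ee_pos: [0.6072, -0.0295, 0.0676]
eef_rot: [0.848, 0.531, 0.0, 0.0]
ft_force: [-0.4, -0.5, -2.1]
width: 0.0235
```

```bash
python3 goto.py .6074 -.0292 -25.9
```

```text
pos [ 0.6072 -0.0295  0.0676] yaw -25.92 ft [-0.4 -0.5 -2.1] w 0.0235 t 27.375
tool xy [0.002 0.   ] turn z -0.0 tilt xyz [ 2.e-04  1.e-04 -1.e+00]
```

{"method": "play_rows", "body": {
  "motion": [
    [0, 0, 0.02, 0, 0, 0, 15],
    [0, 0, 0.035, 0, 0, 0, 15],
    [0, 0, 0.046, 0, 0, 0, 15],
    [0, 0, 0.05, 0, 0, 0, 15],
    [0, 0, 0.05, 0, 0, 0, 15]
  ]
}}

```text
time: 28.0
ee_pos: [0.6071, -0.0295, 0.058]
eef_rot: [0.848, 0.531, 0.0, -0.0]
ft_force: [-3.9, 1.2, 4.3]
width: 0.0234
```

{"method": "play_rows", "body": {
  "motion": [
    [0, 0, 0, 0, 0, 0, 15],
    [0, 0, 0, 0, 0, 0, 15]
  ]
}}

```text
time: 28.25
ee_pos: [0.6071, -0.0295, 0.058]
eef_rot: [0.848, 0.531, 0.0, -0.0]
ft_force: [-4.4, 1.1, 4.8]
width: 0.0236
```

```bash
python3 goto.py .6074 -.0292 -25.9
```

```text
pos [ 0.6071 -0.0295  0.058 ] yaw -25.92 ft [-4.4  1.1  4.8] w 0.0236 t 28.25
tool xy [0.002 0.   ] turn z -0.0 tilt xyz [ 0.e+00  5.e-04 -1.e+00]
```

{"method": "play_rows", "body": {
  "motion": [
    [0, 0, 0, 0, 0, 0, 55],
    [0, 0, 0, 0, 0, 0, 55],
    [0, 0, 0, 0, 0, 0, 55]
  ]
}}

```text
time: 28.62
ee_pos: [0.6072, -0.0295, 0.0575]
eef_rot: [0.848, 0.531, 0.0, 0.0]
ft_force: [0.1, -0.3, -1.2]
width: 0.0445
```

{"method": "play_rows", "body": {
  "motion": [
    [0, 0, -0.1, 0, 0, 0, 55],
    [0, 0, -0.3, 0, 0, 0, 55],
    [0, 0, -0.6, 0, 0, 0, 100],
    [0, 0, -0.9, 0, 0, 0, 100],
    [0, 0, -1, 0, 0, 0, 100]
  ]
}}

```text
time: 29.25
ee_pos: [0.6083, -0.0303, 0.263]
eef_rot: [0.848, 0.53, 0.003, 0.001]
ft_force: [0.4, 0.0, -1.8]
width: 0.07
```

{"method": "play_rows", "body": {
  "motion": [
    [0.15, -0.17, -0.1, 0, 0, 0, 100],
    [0.3, -0.34, -0.2, 0, 0, 0, 100],
    [0.45, -0.51, -0.2, 0, 0, 0, 100],
    [0.59, -0.67, -0.2, 0, 0, 0, 100]
  ]
}}

```text
time: 29.75
ee_pos: [0.5375, 0.1362, 0.2991]
eef_rot: [0.848, 0.53, 0.001, -0.0]
ft_force: [-0.1, 0.5, -0.7]
width: 0.0868
```

{"method": "play_rows", "body": {
  "motion": [
    [0.15, -0.17, 0, 0, 0, -0.1, 100],
    [0.3, -0.34, 0, 0, 0, -0.2, 100],
    [0.45, -0.51, 0, 0, 0, -0.248, 100],
    [0.59, -0.67, 0, 0, 0, -0.248, 100],
    [0.59, -0.67, 0, 0, 0, -0.248, 100]
  ]
}}

```text
time: 30.38
ee_pos: [0.4673, 0.3031, 0.2983]
eef_rot: [0.727, 0.687, 0.0, -0.0]
ft_force: [0.3, -2.0, -0.8]
width: 0.087
```

{"method": "play_rows", "body": {
  "motion": [
    [0, 0, 0, 0, 0, 0, 100],
    [0, 0, 0, 0, 0, 0, 100]
  ]
}}

```text
time: 30.62
ee_pos: [0.47, 0.2985, 0.2981]
eef_rot: [0.73, 0.684, 0.0, 0.0]
ft_force: [0.1, 0.2, -0.1]
width: 0.0868
```

```bash
cat > look.py <<'E'
import sys
from m import *
p=cam('wrist',sys.argv[1]); y0,y1=map(float,sys.argv[2:4])
for th in(70,100,130):
    for c in discs(p,.34,.54,y0,y1,.008,th):
        f=fitholes(p,c,.008); print('flange',th,c,f[:2],[blobfit(p,c,.008,f[0][2],f[0][3],k) for k in(f[0][4],)])
E
python3 look.py w10 .15 .48;  python3 goto.py .4283 .362 -3.6
```

```text
flange 100 (0.4309, 0.2512, 0.0826, 0.0833) [(60, 60, 0.03, 5, 44), (1, 23, 0.03, 3, 107)] [(np.float64(50.9), [-0.0, 0.1], [0.1, 0.1, 0.1, 0.2, 0.1])]
flange 100 (0.4284, 0.3622, 0.0819, 0.0824) [(60, 60, 0.021, 4, 0), (0, 40, 0.021, 3, 107)] [(np.float64(-3.8), [-0.1, 0.3], [0.5, 0.4, 0.2, 0.3])]
flange 130 (0.4309, 0.2512, 0.0816, 0.0821) [(60, 60, 0.03, 5, 44), (1, 23, 0.03, 3, 107)] [(np.float64(50.9), [-0.0, 0.1], [0.1, 0.1, 0.1, 0.2, 0.1])]
flange 130 (0.4284, 0.3623, 0.0811, 0.0815) [(60, 60, 0.021, 4, 0), (0, 40, 0.021, 3, 107)] [(np.float64(-3.8), [-0.1, 0.2], [0.5, 0.4, 0.2, 0.3])]
pos [0.4699 0.2986 0.298 ] yaw -3.72 ft [ 0.3 -0.1  0. ] w 0.087 t 30.675
tool xy [ 0.303 -0.228] turn z -0.001 tilt xyz [ 4.e-04  3.e-04 -1.e+00]
```

{"method": "play_rows", "body": {
  "motion": [
    [0.2, -0.15, 0.1, 0, 0, 0, 80],
    [0.304, -0.228, 0.3, 0, 0, 0, 80],
    [0.304, -0.228, 0.5, 0, 0, 0, 80],
    [0.304, -0.228, 0.7, 0, 0, 0, 80],
    [0.304, -0.228, 0.7, 0, 0, 0, 80]
  ]
}}

```text
time: 31.3
ee_pos: [0.4267, 0.3616, 0.1554]
eef_rot: [0.729, 0.684, -0.002, 0.0]
ft_force: [0.8, 0.6, 0.3]
width: 0.0698
```

{"method": "play_rows", "body": {
  "motion": [
    [0, 0, 0, 0, 0, 0, 80],
    [0, 0, 0, 0, 0, 0, 80],
    [0, 0, 0.2, 0, 0, 0, 70],
    [0, 0, 0.4, 0, 0, 0, 70],
    [0, 0, 0.5, 0, 0, 0, 70]
  ]
}}

```text
time: 31.92
ee_pos: [0.4274, 0.3634, 0.0568]
eef_rot: [0.729, 0.685, -0.0, -0.0]
ft_force: [-0.1, 0.7, 0.2]
width: 0.061
```

{"method": "play_rows", "body": {
  "motion": [
    [0, 0, 0, 0, 0, 0, 70],
    [0, 0, 0.1, 0, 0, 0, 70],
    [0, 0, 0.2, 0, 0, 0, 70],
    [0, 0, 0.2, 0, 0, 0, 70],
    [0, 0, 0.2, 0, 0, 0, 70]
  ]
}}

```text
time: 32.55
ee_pos: [0.4284, 0.3642, 0.0193]
eef_rot: [0.729, 0.685, 0.001, -0.0]
ft_force: [-0.0, -0.1, -0.5]
width: 0.0609
```

```bash
python3 goto.py .4284 .3622 -3.8
```

```text
pos [0.4284 0.3642 0.0193] yaw -3.6 ft [-0.  -0.1 -0.5] w 0.0609 t 32.55
tool xy [-0.01   0.001] turn z 0.002 tilt xyz [ 0.0015  0.0018 -1.    ]
```

{"method": "play_rows", "body": {
  "motion": [
    [-0.008, 0, 0.025, 0, 0, 0, 70],
    [-0.008, 0, 0.025, 0, 0, 0, 40],
    [-0.008, 0, 0.025, 0, 0, 0, 15],
    [-0.008, 0, 0.025, 0, 0, 0, 15],
    [-0.008, 0, 0.025, 0, 0, 0, 15]
  ],
  "squeeze": 40
}}

```text
time: 33.17
ee_pos: [0.4274, 0.3619, 0.0126]
eef_rot: [0.729, 0.685, 0.0, -0.0]
ft_force: [-1.0, -0.5, -1.2]
width: 0.029
```

{"method": "play_rows", "body": {
  "motion": [
    [0, 0, 0, 0, 0, 0, 15],
    [0, 0, 0, 0, 0, 0, 15]
  ]
}}

```text
time: 33.42
ee_pos: [0.4276, 0.3619, 0.0126]
eef_rot: [0.729, 0.685, 0.0, 0.0]
ft_force: [0.3, 0.9, 0.5]
width: 0.0237
```

```bash
python3 goto.py .6045 .0708 25.9
```

```text
pos [0.4276 0.3619 0.0126] yaw -3.6 ft [0.3 0.9 0.5] w 0.0237 t 33.425
tool xy [-1.397  0.974] turn z -0.328 tilt xyz [ 3.e-04  2.e-04 -1.e+00]
```

{"method": "play_rows", "body": {
  "motion": [
    [0, 0, -0.1, 0, 0, 0, 15],
    [0, 0, -0.35, 0, 0, 0, 15],
    [0, 0, -0.6, 0, 0, 0, 15],
    [0, 0, -0.8, 0, 0, 0, 15],
    [0, 0, -0.8, 0, 0, 0, 15]
  ]
}}

```text
time: 34.05
ee_pos: [0.4284, 0.3628, 0.1752]
eef_rot: [0.729, 0.685, 0.002, -0.001]
ft_force: [1.0, -0.5, -4.2]
width: 0.0237
```

{"method": "play_rows", "body": {
  "motion": [
    [-0.17, 0.12, 0, 0, 0, 0, 15],
    [-0.34, 0.24, 0, 0, 0, 0, 15],
    [-0.5, 0.36, 0, 0, 0, 0, 15],
    [-0.65, 0.45, 0, 0, 0, 0, 15]
  ]
}}

```text
time: 34.55
ee_pos: [0.5089, 0.2246, 0.1707]
eef_rot: [0.729, 0.684, -0.001, -0.0]
ft_force: [0.6, 0.3, -1.9]
width: 0.0237
```

{"method": "play_rows", "body": {
  "motion": [
    [-0.17, 0.12, 0, 0, 0, -0.1, 15],
    [-0.34, 0.24, 0, 0, 0, -0.2, 15],
    [-0.5, 0.36, 0, 0, 0, -0.3, 15],
    [-0.65, 0.45, 0, 0, 0, -0.328, 15],
    [-0.65, 0.45, 0, 0, 0, -0.328, 15]
  ]
}}

```text
time: 35.17
ee_pos: [0.5907, 0.087, 0.1706]
eef_rot: [0.533, 0.846, -0.002, -0.0]
ft_force: [-0.5, 0.8, -3.5]
width: 0.0236
```

{"method": "play_rows", "body": {
  "motion": [
    [0, 0, 0, 0, 0, 0, 15],
    [0, 0, 0, 0, 0, 0, 15]
  ]
}}

```text
time: 35.42
ee_pos: [0.5901, 0.0924, 0.1718]
eef_rot: [0.53, 0.848, -0.0, -0.001]
ft_force: [-0.0, -0.8, -3.5]
width: 0.0239
```

```bash
python3 goto.py .6045 .0708 25.9
```

```text
pos [0.5901 0.0924 0.1718] yaw 26.01 ft [-0.  -0.8 -3.5] w 0.0239 t 35.425
tool xy [-0.129  0.018] turn z 0.001 tilt xyz [-1.3e-03  2.0e-04 -1.0e+00]
```

{"method": "play_rows", "body": {
  "motion": [
    [-0.129, 0.018, 0, 0, 0, 0, 15],
    [-0.129, 0.018, 0.15, 0, 0, 0, 15],
    [-0.129, 0.018, 0.3, 0, 0, 0, 15],
    [-0.129, 0.018, 0.45, 0, 0, 0, 15],
    [-0.129, 0.018, 0.45, 0, 0, 0, 15]
  ]
}}

```text
time: 36.05
ee_pos: [0.6033, 0.0703, 0.0804]
eef_rot: [0.53, 0.848, -0.002, -0.002]
ft_force: [-0.7, 0.1, -2.7]
width: 0.0237
```

{"method": "play_rows", "body": {
  "motion": [
    [0, 0, 0, 0, 0, 0, 15],
    [0, 0, 0, 0, 0, 0, 15],
    [0, 0, 0, 0, 0, 0, 15],
    [0, 0, 0, 0, 0, 0, 15]
  ]
}}

```text
time: 36.55
ee_pos: [0.6055, 0.0695, 0.083]
eef_rot: [0.53, 0.848, 0.0, 0.0]
ft_force: [-0.1, 0.2, -3.6]
width: 0.0237
```

```bash
python3 goto.py .6045 .0708 25.9
```

```text
pos [0.6055 0.0695 0.083 ] yaw 25.92 ft [-0.1  0.2 -3.6] w 0.0237 t 36.55
tool xy [ 0.008 -0.002] turn z 0.0 tilt xyz [ 6.e-04  3.e-04 -1.e+00]
```

Descend with the small correction, first to just into the stud tips, then down.

{"method": "play_rows", "body": {
  "motion": [
    [0.008, -0.002, 0.02, 0, 0, 0, 15],
    [0.008, -0.002, 0.04, 0, 0, 0, 15],
    [0.008, -0.002, 0.06, 0, 0, 0, 15],
    [0.008, -0.002, 0.08, 0, 0, 0, 15],
    [0.008, -0.002, 0.08, 0, 0, 0, 15]
  ]
}}

```text
time: 37.17
ee_pos: [0.604, 0.0706, 0.0661]
eef_rot: [0.531, 0.848, -0.0, -0.0]
ft_force: [0.4, -0.3, -3.7]
width: 0.0237
```

{"method": "play_rows", "body": {
  "motion": [
    [0, 0, 0, 0, 0, 0, 15],
    [0, 0, 0, 0, 0, 0, 15]
  ]
}}

```text
time: 37.42
ee_pos: [0.6044, 0.0707, 0.0667]
eef_rot: [0.53, 0.848, 0.0, 0.0]
ft_force: [-0.5, -0.0, -3.1]
width: 0.0236
```

```bash
python3 goto.py .6045 .0708 25.9
```

```text
pos [0.6044 0.0707 0.0667] yaw 25.93 ft [-0.5 -0.  -3.1] w 0.0236 t 37.425
tool xy [0.    0.001] turn z 0.0 tilt xyz [ 3.e-04  2.e-04 -1.e+00]
```

{"method": "play_rows", "body": {
  "motion": [
    [0, 0, 0.02, 0, 0, 0, 15],
    [0, 0, 0.035, 0, 0, 0, 15],
    [0, 0, 0.048, 0, 0, 0, 15],
    [0, 0, 0.053, 0, 0, 0, 15],
    [0, 0, 0.053, 0, 0, 0, 15]
  ]
}}

```text
time: 38.05
ee_pos: [0.6049, 0.0709, 0.0567]
eef_rot: [0.53, 0.848, 0.001, 0.0]
ft_force: [-0.7, -0.2, 4.8]
width: 0.0237
```

{"method": "play_rows", "body": {
  "motion": [
    [0, 0, 0, 0, 0, 0, 15],
    [0, 0, 0, 0, 0, 0, 15]
  ]
}}

```text
time: 38.3
ee_pos: [0.6048, 0.0708, 0.0566]
eef_rot: [0.53, 0.848, 0.001, 0.0]
ft_force: [-0.5, -0.5, 5.9]
width: 0.0236
```

```bash
python3 goto.py .6045 .0708 25.9
```

```text
pos [0.6048 0.0708 0.0566] yaw 25.93 ft [-0.5 -0.5  5.9] w 0.0236 t 38.3
tool xy [ 0.001 -0.002] turn z 0.0 tilt xyz [ 1.3e-03  5.0e-04 -1.0e+00]
```

{"method": "play_rows", "body": {
  "motion": [
    [0, 0, 0, 0, 0, 0, 55],
    [0, 0, 0, 0, 0, 0, 55],
    [0, 0, 0, 0, 0, 0, 55]
  ]
}}

```text
time: 38.67
ee_pos: [0.6066, 0.0713, 0.0577]
eef_rot: [0.53, 0.848, 0.002, 0.002]
ft_force: [3.9, 0.3, 6.1]
width: 0.0442
```

{"method": "play_rows", "body": {
  "motion": [
    [0, 0, -0.1, 0, 0, 0, 55],
    [0, 0, -0.3, 0, 0, 0, 55],
    [0, 0, -0.6, 0, 0, 0, 100],
    [0, 0, -0.9, 0, 0, 0, 100],
    [0, 0, -1, 0, 0, 0, 100]
  ]
}}

```text
time: 39.3
ee_pos: [0.6054, 0.0701, 0.2611]
eef_rot: [0.531, 0.847, 0.002, 0.002]
ft_force: [0.3, 0.4, -0.4]
width: 0.0698
```

{"method": "play_rows", "body": {
  "motion": [
    [-0.07, -0.21, -0.1, 0, 0, 0, 100],
    [-0.14, -0.42, -0.2, 0, 0, -0.1, 100],
    [-0.2, -0.63, -0.2, 0, 0, -0.2, 100],
    [-0.266, -0.824, -0.2, 0, 0, -0.219, 100],
    [-0.266, -0.824, -0.2, 0, 0, -0.219, 100]
  ]
}}

```text
time: 39.92
ee_pos: [0.4777, -0.0522, 0.2972]
eef_rot: [0.38, 0.925, 0.001, 0.0]
ft_force: [0.3, 1.2, 0.2]
width: 0.0868
```

{"method": "play_rows", "body": {
  "motion": [
    [0, 0, 0, 0, 0, 0, 100],
    [0, 0, 0, 0, 0, 0, 100],
    [0, 0, 0, 0, 0, 0, 100]
  ]
}}

```text
time: 40.3
ee_pos: [0.4795, -0.0487, 0.2957]
eef_rot: [0.377, 0.926, -0.0, -0.0]
ft_force: [-1.0, 0.2, -0.3]
width: 0.0875
```

```bash
python3 look.py w11 -.2 .02;  python3 goto.py .4266 -.0868 45.6
python3 - <<'E'
from m import *
p=scan('side','side11',['flange'])
E
```

```text
flange 100 (0.4266, -0.0867, 0.0822, 0.0827) [(60, 60, 0.03, 3, 8), (0, 21, 0.021, 5, 2)] [(np.float64(15.7), [-0.1, 0.2], [0.1, 0.1, 0.1])]
flange 130 (0.4265, -0.0866, 0.0814, 0.0817) [(60, 60, 0.03, 3, 8), (0, 21, 0.021, 3, 96)] [(np.float64(15.7), [0.0, 0.1], [0.1, 0.1, 0.1])]
pos [ 0.4795 -0.0489  0.2957] yaw 45.66 ft [-0.6 -0.1 -0. ] w 0.0867 t 40.35
tool xy [ 0.057 -0.321] turn z 0.001 tilt xyz [-6.e-04 -7.e-04 -1.e+00]
side campos [ 0.168 -0.564  0.751]
flange 0.84 [199. 249.] [0.43  0.252]
flange 0.67 [326. 270.] [0.63  0.005]
flange 0.62 [275. 341.] [ 0.424 -0.086]
flange 0.6 [300. 246.] [0.63 0.11]
```

{"method": "play_rows", "body": {
  "motion": [
    [0.057, -0.2, 0.1, 0, 0, 0, 80],
    [0.057, -0.321, 0.3, 0, 0, 0, 80],
    [0.057, -0.321, 0.5, 0, 0, 0, 80],
    [0.057, -0.321, 0.7, 0, 0, 0, 80],
    [0.057, -0.321, 0.7, 0, 0, 0, 80]
  ]
}}

```text
time: 41.08
ee_pos: [0.4245, -0.0872, 0.1542]
eef_rot: [0.378, 0.926, -0.001, -0.002]
ft_force: [-0.1, 0.2, 0.2]
width: 0.0704
```

{"method": "play_rows", "body": {
  "motion": [
    [0, 0, 0, 0, 0, 0, 80],
    [0, 0, 0, 0, 0, 0, 80],
    [0, 0, 0.2, 0, 0, 0, 70],
    [0, 0, 0.4, 0, 0, 0, 70],
    [0, 0, 0.5, 0, 0, 0, 70]
  ]
}}

```text
time: 41.7
ee_pos: [0.4262, -0.087, 0.0552]
eef_rot: [0.377, 0.926, -0.0, -0.0]
ft_force: [-0.0, 0.8, 0.8]
width: 0.0613
```

{"method": "play_rows", "body": {
  "motion": [
    [0, 0, 0, 0, 0, 0, 70],
    [0, 0, 0.1, 0, 0, 0, 70],
    [0, 0, 0.16, 0, 0, 0, 70],
    [0, 0, 0.16, 0, 0, 0, 70],
    [0, 0, 0.16, 0, 0, 0, 70]
  ]
}}

```text
time: 42.32
ee_pos: [0.4268, -0.0872, 0.0247]
eef_rot: [0.378, 0.926, 0.0, 0.0]
ft_force: [0.1, -0.8, 1.0]
width: 0.0611
```

```bash
python3 goto.py .4266 -.0867 45.6
```

```text
pos [ 0.4268 -0.0872  0.0247] yaw 45.63 ft [ 0.1 -0.8  1. ] w 0.0611 t 42.325
tool xy [0.002 0.001] turn z 0.0 tilt xyz [ 9.e-04  2.e-04 -1.e+00]
```

{"method": "play_rows", "body": {
  "motion": [
    [0.002, 0, 0.052, 0, 0, 0, 70],
    [0.002, 0, 0.052, 0, 0, 0, 40],
    [0.002, 0, 0.052, 0, 0, 0, 15],
    [0.002, 0, 0.052, 0, 0, 0, 15],
    [0.002, 0, 0.052, 0, 0, 0, 15]
  ],
  "squeeze": 40
}}

```text
time: 42.95
ee_pos: [0.426, -0.0868, 0.0136]
eef_rot: [0.378, 0.926, 0.0, 0.0]
ft_force: [0.6, -0.4, 0.1]
width: 0.0292
```

{"method": "play_rows", "body": {
  "motion": [
    [0, 0, 0, 0, 0, 0, 15],
    [0, 0, 0, 0, 0, 0, 15],
    [0, 0, 0, 0, 0, 0, 15]
  ]
}}

```text
time: 43.32
ee_pos: [0.4261, -0.0868, 0.0136]
eef_rot: [0.378, 0.926, 0.0, 0.0]
ft_force: [-0.2, 0.5, 0.9]
width: 0.0238
```

```bash
python3 goto.py .6013 .1705 20.7
```

```text
pos [ 0.4261 -0.0868  0.0136] yaw 45.64 ft [-0.2  0.5  0.9] w 0.0238 t 43.325
tool xy [0.273 1.532] turn z 0.277 tilt xyz [ 2.e-04  2.e-04 -1.e+00]
```

{"method": "play_rows", "body": {
  "motion": [
    [0, 0, -0.1, 0, 0, 0, 15],
    [0, 0, -0.35, 0, 0, 0, 15],
    [0, 0, -0.6, 0, 0, 0, 15],
    [0, 0, -0.8, 0, 0, 0, 15],
    [0, 0, -0.8, 0, 0, 0, 15]
  ]
}}

```text
time: 43.95
ee_pos: [0.4273, -0.0868, 0.1756]
eef_rot: [0.378, 0.926, 0.002, 0.002]
ft_force: [-0.2, 0.0, -3.8]
width: 0.0238
```

{"method": "play_rows", "body": {
  "motion": [
    [0.03, 0.18, 0, 0, 0, 0, 15],
    [0.06, 0.36, 0, 0, 0, 0, 15],
    [0.1, 0.54, 0, 0, 0, 0, 15],
    [0.13, 0.72, 0, 0, 0, 0, 15]
  ]
}}

```text
time: 44.45
ee_pos: [0.5076, 0.0351, 0.1715]
eef_rot: [0.378, 0.926, -0.001, -0.001]
ft_force: [-0.5, 0.5, -3.0]
width: 0.0236
```

{"method": "play_rows", "body": {
  "motion": [
    [0.03, 0.18, 0, 0, 0, 0.1, 15],
    [0.06, 0.36, 0, 0, 0, 0.2, 15],
    [0.1, 0.54, 0, 0, 0, 0.277, 15],
    [0.13, 0.72, 0, 0, 0, 0.277, 15],
    [0.13, 0.72, 0, 0, 0, 0.277, 15]
  ]
}}

```text
time: 45.08
ee_pos: [0.5898, 0.1581, 0.1704]
eef_rot: [0.567, 0.824, -0.002, -0.001]
ft_force: [0.4, 0.3, -3.5]
width: 0.0238
```

{"method": "play_rows", "body": {
  "motion": [
    [0, 0, 0, 0, 0, 0, 15],
    [0, 0, 0, 0, 0, 0, 15]
  ]
}}

```text
time: 45.32
ee_pos: [0.5897, 0.1541, 0.1729]
eef_rot: [0.569, 0.822, -0.0, -0.0]
ft_force: [0.4, -0.6, -1.9]
width: 0.0238
```

```bash
python3 goto.py .6013 .1705 20.7
```

```text
pos [0.5897 0.1541 0.1729] yaw 20.62 ft [ 0.4 -0.6 -1.9] w 0.0238 t 45.325
tool xy [0.056 0.083] turn z -0.001 tilt xyz [-1.e-03 -5.e-04 -1.e+00]
```

{"method": "play_rows", "body": {
  "motion": [
    [0.056, 0.083, 0, 0, 0, 0, 15],
    [0.056, 0.083, 0.15, 0, 0, 0, 15],
    [0.056, 0.083, 0.3, 0, 0, 0, 15],
    [0.056, 0.083, 0.45, 0, 0, 0, 15],
    [0.056, 0.083, 0.45, 0, 0, 0, 15]
  ]
}}

```text
time: 45.95
ee_pos: [0.6, 0.1707, 0.0816]
eef_rot: [0.569, 0.822, -0.002, -0.001]
ft_force: [0.0, -0.0, -3.0]
width: 0.0236
```

{"method": "play_rows", "body": {
  "motion": [
    [0, 0, 0, 0, 0, 0, 15],
    [0, 0, 0, 0, 0, 0, 15],
    [0, 0, 0, 0, 0, 0, 15],
    [0, 0, 0, 0, 0, 0, 15]
  ]
}}

```text
time: 46.45
ee_pos: [0.6019, 0.1719, 0.084]
eef_rot: [0.568, 0.823, 0.0, 0.0]
ft_force: [-0.3, -0.2, -3.2]
width: 0.0235
```

```bash
python3 goto.py .6013 .1705 20.7
```

```text
pos [0.6019 0.1719 0.084 ] yaw 20.71 ft [-0.3 -0.2 -3.2] w 0.0235 t 46.45
tool xy [-0.005 -0.005] turn z 0.0 tilt xyz [ 6.e-04  5.e-04 -1.e+00]
```

{"method": "play_rows", "body": {
  "motion": [
    [-0.005, -0.005, 0.02, 0, 0, 0, 15],
    [-0.005, -0.005, 0.04, 0, 0, 0, 15],
    [-0.005, -0.005, 0.06, 0, 0, 0, 15],
    [-0.005, -0.005, 0.08, 0, 0, 0, 15],
    [-0.005, -0.005, 0.08, 0, 0, 0, 15]
  ]
}}

```text
time: 47.08
ee_pos: [0.6009, 0.1704, 0.0671]
eef_rot: [0.569, 0.823, -0.0, -0.0]
ft_force: [-0.1, 0.2, -2.5]
width: 0.0238
```

{"method": "play_rows", "body": {
  "motion": [
    [0, 0, 0, 0, 0, 0, 15],
    [0, 0, 0, 0, 0, 0, 15]
  ]
}}

```text
time: 47.32
ee_pos: [0.6012, 0.1705, 0.0677]
eef_rot: [0.569, 0.823, 0.0, 0.0]
ft_force: [0.5, 0.1, -2.7]
width: 0.0235
```

```bash
python3 goto.py .6013 .1705 20.7
```

```text
pos [0.6012 0.1705 0.0677] yaw 20.71 ft [ 0.5  0.1 -2.7] w 0.0235 t 47.325
tool xy [-0.  0.] turn z 0.0 tilt xyz [ 3.e-04  2.e-04 -1.e+00]
```

{"method": "play_rows", "body": {
  "motion": [
    [0, 0, 0.02, 0, 0, 0, 15],
    [0, 0, 0.035, 0, 0, 0, 15],
    [0, 0, 0.048, 0, 0, 0, 15],
    [0, 0, 0.053, 0, 0, 0, 15],
    [0, 0, 0.053, 0, 0, 0, 15]
  ]
}}

```text
time: 47.95
ee_pos: [0.601, 0.1705, 0.0577]
eef_rot: [0.569, 0.823, 0.0, -0.0]
ft_force: [-5.7, -0.8, 7.5]
width: 0.0238
```

{"method": "play_rows", "body": {
  "motion": [
    [0, 0, 0, 0, 0, 0, 15],
    [0, 0, 0, 0, 0, 0, 15]
  ]
}}

```text
time: 48.2
ee_pos: [0.601, 0.1704, 0.0577]
eef_rot: [0.569, 0.823, 0.0, -0.0]
ft_force: [-6.1, -0.7, 6.4]
width: 0.0237
```

```bash
python3 goto.py .6013 .1705 20.7
```

```text
pos [0.601  0.1704 0.0577] yaw 20.7 ft [-6.1 -0.7  6.4] w 0.0237 t 48.2
tool xy [-0.     0.001] turn z 0.0 tilt xyz [-4.e-04  6.e-04 -1.e+00]
```

{"method": "play_rows", "body": {
  "motion": [
    [0, 0, 0, 0, 0, 0, 55],
    [0, 0, 0, 0, 0, 0, 55],
    [0, 0, 0, 0, 0, 0, 55]
  ]
}}

```text
time: 48.58
ee_pos: [0.6013, 0.1705, 0.0569]
eef_rot: [0.569, 0.823, 0.0, 0.0]
ft_force: [-0.3, -0.2, 0.1]
width: 0.0442
```

{"method": "play_rows", "body": {
  "motion": [
    [0, 0, -0.1, 0, 0, 0, 55],
    [0, 0, -0.3, 0, 0, 0, 55],
    [0, 0, -0.6, 0, 0, 0, 70],
    [0, 0, -0.9, 0, 0, 0, 70],
    [0, 0, -1, 0, 0, 0, 70]
  ]
}}

```text
time: 49.2
ee_pos: [0.6026, 0.1701, 0.2628]
eef_rot: [0.569, 0.822, 0.003, 0.002]
ft_force: [0.3, 0.3, -0.7]
width: 0.0599
```

{"method": "play_rows", "body": {
  "motion": [
    [-0.16, -0.18, -0.15, 0, 0, 0.1, 70],
    [-0.32, -0.36, -0.3, 0, 0, 0.2, 70],
    [-0.485, -0.557, -0.35, 0, 0, 0.23, 70],
    [-0.485, -0.557, -0.35, 0, 0, 0.23, 70],
    [-0.485, -0.557, -0.35, 0, 0, 0.23, 70]
  ]
}}

```text
time: 49.82
ee_pos: [0.5312, 0.0406, 0.3278]
eef_rot: [0.707, 0.707, 0.001, -0.0]
ft_force: [0.8, 0.5, 0.2]
width: 0.0609
```

{"method": "play_rows", "body": {
  "motion": [
    [0, 0, 0, 0, 0, 0, 70],
    [0, 0, 0, 0, 0, 0, 70],
    [0, 0, 0, 0, 0, 0, 70]
  ]
}}

```text
time: 50.2
ee_pos: [0.5313, 0.0406, 0.3267]
eef_rot: [0.707, 0.707, -0.0, 0.0]
ft_force: [0.6, 0.8, -0.2]
width: 0.0609
```

```bash
python3 goto.py .5303 -.252 0
python3 - <<'E'
from m import *
p=cam('wrist','w12'); print(discs(p,.54,.68,-.1,.25,.052,130),discs(p,.36,.5,.0,.35,.008,100))
q=cam('scene','scene12')
cv2.imwrite('pics/v12.png',np.vstack([cv2.resize(p['image'][:300,:,::-1],(560,263)),cv2.resize(q['image'][100:420,140:480,::-1],(560,337*560//560))]))
E
```

```text
pos [0.5313 0.0406 0.3267] yaw 0.04 ft [ 0.6  0.8 -0.2] w 0.0609 t 50.2
tool xy [-1.463 -0.006] turn z 0.0 tilt xyz [-5.e-04 -7.e-04 -1.e+00]
[(0.6068, -0.0293, 0.0821, 0.0841), (0.6042, 0.0711, 0.0824, 0.0827), (0.6014, 0.1699, 0.0807, 0.0819)] [(0.4309, 0.242, 0.0629, 0.0727)]
```

View pics/v12.png

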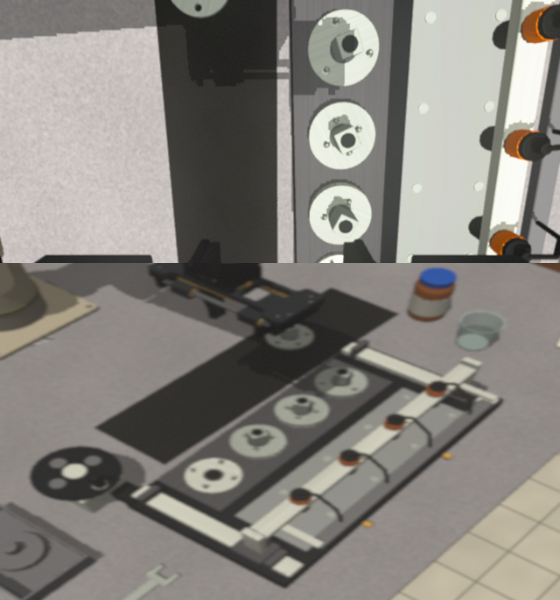

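{"method": "play_rows", "body": {
  "motion": [
    [-0.25, 0, 0, 0, 0, 0, 70],
    [-0.5, 0, 0, 0, 0, 0, 70],
    [-0.73, 0, 0, 0, 0, 0, 70],
    [-0.73, 0, 0, 0, 0, 0, 70]
  ]
}}

```text
time: 50.8
ee_pos: [0.5305, -0.11, 0.3272]
eef_rot: [0.709, 0.705, -0.0, 0.0]
ft_force: [0.6, 1.6, -0.1]
width: 0.0611
```

{"method": "play_rows", "body": {
  "motion": [
    [-0.25, 0, 0.1, 0, 0, 0, 70],
    [-0.5, 0, 0.2, 0, 0, 0, 70],
    [-0.733, 0, 0.4, 0, 0, 0, 70],
    [-0.733, 0, 0.6, 0, 0, 0, 70],
    [-0.733, 0, 0.6, 0, 0, 0, 70]
  ]
}}

```text
time: 51.42
ee_pos: [0.5302, -0.2508, 0.2044]
eef_rot: [0.707, 0.707, -0.001, -0.002]
ft_force: [0.7, 0.2, -0.2]
width: 0.0609
```

{"method": "play_rows", "body": {
  "motion": [
    [0, 0, 0, 0, 0, 0, 70],
    [0, 0, 0, 0, 0, 0, 70],
    [0, 0, 0, 0, 0, 0, 70]
  ]
}}

```text
time: 51.8
ee_pos: [0.5319, -0.2519, 0.208]
eef_rot: [0.707, 0.707, 0.001, 0.001]
ft_force: [-0.6, -0.5, 0.2]
width: 0.0611
```

```bash
python3 goto.py .5303 -.252 0
python3 - <<'E'
from m import *
p=cam('wrist','w13'); 
c=np.array([.4843,-.2535])
for a in(-8,-3,2,7):
    k=c+.046*np.array([np.cos(np.radians(a)),np.sin(np.radians(a))]); print(a,np.round(proj(p,[[*k,.143],[*k,.095]])).tolist())
print([ (round(d['p'],2),d['xy'],np.round(ray(p,d['xy'],.121),4)) for d in eyes.landmark_of(p,'crank_grip')[:2]])
q=cam('side','side13')
print([ (round(d['p'],2),d['xy'],np.round(ray(q,d['xy'],.121),4)) for d in eyes.landmark_of(q,'crank_grip')[:2]])
E
```

```text
pos [ 0.5319 -0.2519  0.208 ] yaw 0.06 ft [-0.6 -0.5  0.2] w 0.0611 t 51.8
tool xy [-0.    -0.008] turn z 0.001 tilt xyz [ 0.0018  0.     -1.    ]
-8 [[318.0, 260.0], [319.0, 236.0]]
-3 [[319.0, 254.0], [319.0, 231.0]]
2 [[319.0, 247.0], [319.0, 225.0]]
7 [[318.0, 241.0], [319.0, 220.0]]
[(0.93, [320.1, 235.9], array([ 0.531 , -0.2517,  0.121 ]))]
[(0.93, [374.0, 329.0], array([ 0.5307, -0.2481,  0.121 ])), (0.75, [482.7, 371.6], array([ 0.6077, -0.4139,  0.121 ]))]
```

{"method": "play_rows", "body": {
  "motion": [
    [0, -0.005, 0.15, 0, 0, 0, 60],
    [0, -0.005, 0.3, 0, 0, 0, 60],
    [0, -0.005, 0.45, 0, 0, 0, 60],
    [0, -0.005, 0.505, 0, 0, 0, 60],
    [0, -0.005, 0.505, 0, 0, 0, 60]
  ]
}}

```text
time: 52.62
ee_pos: [0.5301, -0.2523, 0.1059]
eef_rot: [0.707, 0.707, -0.0, -0.0]
ft_force: [-0.4, 1.0, 0.6]
width: 0.052
```

{"method": "play_rows", "body": {
  "motion": [
    [0, 0, 0, 0, 0, 0, 60],
    [0, 0, 0, 0, 0, 0, 60],
    [0, 0, 0, 0, 0, 0, 10],
    [0, 0, 0, 0, 0, 0, 10],
    [0, 0, 0, 0, 0, 0, 10]
  ],
  "squeeze": 15
}}

```text
time: 53.25
ee_pos: [0.5303, -0.2523, 0.106]
eef_rot: [0.707, 0.707, 0.0, 0.0]
ft_force: [1.1, 0.0, 1.0]
width: 0.03
```

{"method": "play_rows", "body": {
  "motion": [
    [0, 0, 0, 0, 0, 0, 10],
    [0, 0, 0, 0, 0, 0, 10],
    [0, 0, 0, 0, 0, 0, 10]
  ]
}}

```text
time: 53.62
ee_pos: [0.5308, -0.2522, 0.106]
eef_rot: [0.707, 0.707, 0.0, 0.0]
ft_force: [4.9, -0.4, -3.2]
width: 0.0175
```

```bash
python3 st.py
python3 - <<'E'
import numpy as np
# clockwise rows of 24 deg from angle A; numbers in tool units (tool x=+y, tool y=+x)
for A in(2,-118,-238):
    a=np.radians(A); print(A,[[round(.23*(np.sin(b)-np.sin(a)),3),round(.23*(np.cos(b)-np.cos(a)),3)] for b in np.radians(A-24*np.arange(1,6))])
E
```

```text
{'time': 53.625, 'ee_pos': [0.5308, -0.2522, 0.106], 'ft_force': [4.8668, -0.4112, -3.2435], 'width': 0.0175}
wheel r,ang 0.046535532755317986 1.5615206530008265 rot [[-0.0004, 1.0, -0.0003], [1.0, 0.0004, 0.001]]
2 [[np.float64(-0.094), np.float64(-0.017)], [np.float64(-0.173), np.float64(-0.07)], [np.float64(-0.224), np.float64(-0.151)], [np.float64(-0.237), np.float64(-0.246)], [np.float64(-0.211), np.float64(-0.338)]]
-118 [[np.float64(0.061), np.float64(-0.073)], [np.float64(0.147), np.float64(-0.115)], [np.float64(0.243), np.float64(-0.119)], [np.float64(0.332), np.float64(-0.083)], [np.float64(0.398), np.float64(-0.014)]]
-238 [[np.float64(0.033), np.float64(0.09)], [np.float64(0.026), np.float64(0.185)], [np.float64(-0.019), np.float64(0.27)], [np.float64(-0.094), np.float64(0.329)], [np.float64(-0.187), np.float64(0.352)]]
```

{"method": "play_rows", "body": {
  "motion": [
    [-0.094, -0.017, 0, 0, 0, 0, 10],
    [-0.173, -0.07, 0, 0, 0, 0, 10],
    [-0.224, -0.151, 0, 0, 0, 0, 10],
    [-0.237, -0.246, 0, 0, 0, 0, 10],
    [-0.211, -0.338, 0, 0, 0, 0, 10]
  ]
}}

```text
time: 54.25
ee_pos: [0.4619, -0.2941, 0.1058]
eef_rot: [0.707, 0.707, 0.001, -0.0]
ft_force: [8.7, 10.2, 4.7]
width: 0.0173
```

{"method": "play_rows", "body": {
  "motion": [
    [0.061, -0.073, 0, 0, 0, 0, 10],
    [0.147, -0.115, 0, 0, 0, 0, 10],
    [0.243, -0.119, 0, 0, 0, 0, 10],
    [0.332, -0.083, 0, 0, 0, 0, 10],
    [0.398, -0.014, 0, 0, 0, 0, 10]
  ]
}}

```text
time: 54.88
ee_pos: [0.459, -0.2154, 0.106]
eef_rot: [0.707, 0.707, -0.0, -0.0]
ft_force: [3.6, -10.2, -3.6]
width: 0.0176
```

{"method": "play_rows", "body": {
  "motion": [
    [0.033, 0.09, 0, 0, 0, 0, 10],
    [0.026, 0.185, 0, 0, 0, 0, 10],
    [-0.019, 0.27, 0, 0, 0, 0, 10],
    [-0.094, 0.329, 0, 0, 0, 0, 10],
    [-0.187, 0.352, 0, 0, 0, 0, 10]
  ]
}}

```text
time: 55.5
ee_pos: [0.531, -0.2515, 0.1058]
eef_rot: [0.706, 0.708, 0.0, -0.001]
ft_force: [-4.8, 2.4, 8.1]
width: 0.0175
```

```bash
python3 st.py
```

```text
{'time': 55.5, 'ee_pos': [0.531, -0.2515, 0.1058], 'ft_force': [-4.7874, 2.39, 8.1248], 'width': 0.0175}
wheel r,ang 0.04673342446627475 2.470173030414395 rot [[-0.0017, 1.0, 0.0018], [1.0, 0.0017, -0.0007]]
```

{"method": "play_rows", "body": {
  "motion": [
    [-0.094, -0.017, 0, 0, 0, 0, 10],
    [-0.173, -0.07, 0, 0, 0, 0, 10],
    [-0.224, -0.151, 0, 0, 0, 0, 10],
    [-0.237, -0.246, 0, 0, 0, 0, 10],
    [-0.211, -0.338, 0, 0, 0, 0, 10]
  ]
}}

```text
time: 56.12
ee_pos: [0.4619, -0.2939, 0.1058]
eef_rot: [0.707, 0.707, 0.001, -0.0]
ft_force: [7.8, 9.0, 5.8]
width: 0.0176
```

{"method": "play_rows", "body": {
  "motion": [
    [0.061, -0.073, 0, 0, 0, 0, 10],
    [0.147, -0.115, 0, 0, 0, 0, 10],
    [0.243, -0.119, 0, 0, 0, 0, 10],
    [0.332, -0.083, 0, 0, 0, 0, 10],
    [0.398, -0.014, 0, 0, 0, 0, 10]
  ]
}}

```text
time: 56.75
ee_pos: [0.4589, -0.2153, 0.1059]
eef_rot: [0.707, 0.707, -0.0, 0.0]
ft_force: [4.4, -10.0, -3.0]
width: 0.0181
```

{"method": "play_rows", "body": {
  "motion": [
    [0.033, 0.09, 0, 0, 0, 0, 10],
    [0.026, 0.185, 0, 0, 0, 0, 10],
    [-0.019, 0.27, 0, 0, 0, 0, 10],
    [-0.094, 0.329, 0, 0, 0, 0, 10],
    [-0.187, 0.352, 0, 0, 0, 0, 10]
  ]
}}

```text
time: 57.38
ee_pos: [0.531, -0.2513, 0.1058]
eef_rot: [0.706, 0.708, 0.001, -0.001]
ft_force: [-5.2, 3.2, 9.8]
width: 0.0172
```

{"method": "play_rows", "body": {
  "motion": [
    [-0.094, -0.017, 0, 0, 0, 0, 10],
    [-0.173, -0.07, 0, 0, 0, 0, 10],
    [-0.224, -0.151, 0, 0, 0, 0, 10],
    [-0.237, -0.246, 0, 0, 0, 0, 10],
    [-0.211, -0.338, 0, 0, 0, 0, 10]
  ]
}}

```text
time: 58.0
ee_pos: [0.4619, -0.2939, 0.1058]
eef_rot: [0.707, 0.707, 0.001, -0.0]
ft_force: [8.4, 9.6, 6.7]
width: 0.0175
```

```bash
python3 st.py; python3 -c "
from h import *
q=cam('side','side14'); cv2.imwrite('pics/v14.png',q['image'][100:440,120:560,::-1])"
```

```text
{'time': 58.0, 'ee_pos': [0.4619, -0.2939, 0.1058], 'ft_force': [8.3729, 9.644, 6.7141], 'width': 0.0175}
wheel r,ang 0.04620723491098366 -118.94907613102608 rot [[0.0003, 1.0, 0.0017], [1.0, -0.0003, 0.0006]]
```

View pics/v14.png

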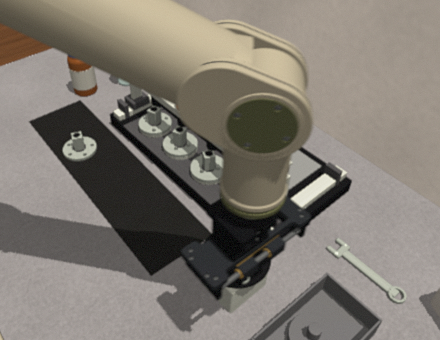

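{"method": "play_rows", "body": {
  "motion": [
    [0.061, -0.073, 0, 0, 0, 0, 10],
    [0.147, -0.115, 0, 0, 0, 0, 10],
    [0.185, -0.122, 0, 0, 0, 0, 10],
    [0.185, -0.122, 0, 0, 0, 0, 10]
  ]
}}

```text
time: 58.55
ee_pos: [0.4388, -0.256, 0.1059]
eef_rot: [0.706, 0.708, 0.001, 0.0]
ft_force: [6.7, 2.8, -0.9]
width: 0.0176
```

{"method": "play_rows", "body": {
  "motion": [
    [0.01, 0, 0, 0, 0, 0, 10],
    [0.015, 0, 0, 0, 0, 0, 10],
    [0.015, 0, 0, 0, 0, 0, 10]
  ]
}}

```text
time: 58.92
ee_pos: [0.4388, -0.255, 0.106]
eef_rot: [0.707, 0.707, 0.0, 0.001]
ft_force: [8.2, -3.6, -4.6]
width: 0.0174
```

{"method": "play_rows", "body": {
  "motion": [
    [0.01, 0, 0, 0, 0, 0, 10],
    [0.015, 0, 0, 0, 0, 0, 10],
    [0.015, 0, 0, 0, 0, 0, 10]
  ]
}}

```text
time: 59.3
ee_pos: [0.4387, -0.2544, 0.1061]
eef_rot: [0.708, 0.707, -0.001, 0.003]
ft_force: [10.8, -14.4, -11.6]
width: 0.0176
```

```bash
python3 st.py
```

```text
{'time': 59.3, 'ee_pos': [0.4387, -0.2544, 0.1061], 'ft_force': [10.8147, -14.3786, -11.6442], 'width': 0.0176}
wheel r,ang 0.04558961144840994 -178.83520099585255 rot [[0.0014, 1.0, -0.0051], [1.0, -0.0014, 0.0036]]
```

{"method": "play_rows", "body": {
  "motion": [
    [0.01, 0, 0, 0, 0, 0, 10],
    [0.012, 0, 0, 0, 0, 0, 10],
    [0.012, 0, 0, 0, 0, 0, 10]
  ]
}}

```text
time: 59.68
ee_pos: [0.4387, -0.2524, 0.1062]
eef_rot: [0.708, 0.707, -0.001, 0.003]
ft_force: [11.7, -14.8, -12.0]
width: 0.0175
```

{"method": "play_rows", "body": {
  "motion": [
    [0, 0, 0, 0, 0, 0, 60],
    [0, 0, 0, 0, 0, 0, 60],
    [0, 0, 0, 0, 0, 0, 60],
    [0, 0, 0, 0, 0, 0, 60]
  ]
}}

```text
time: 60.18
ee_pos: [0.4379, -0.2489, 0.1058]
eef_rot: [0.707, 0.707, 0.0, -0.0]
ft_force: [0.2, 0.1, 0.7]
width: 0.0482
```

{"method": "play_rows", "body": {
  "motion": [
    [0, 0, -0.15, 0, 0, 0, 60],
    [0, 0, -0.4, 0, 0, 0, 60],
    [0, 0, -0.7, 0, 0, 0, 60],
    [0, 0, -1, 0, 0, 0, 60],
    [0, 0, -1, 0, 0, 0, 60]
  ]
}}

```text
time: 60.8
ee_pos: [0.4397, -0.25, 0.3097]
eef_rot: [0.707, 0.707, 0.002, 0.002]
ft_force: [-0.5, -0.4, -1.6]
width: 0.0523
```

{"method": "play_rows", "body": {
  "motion": [
    [0.25, 0.05, -0.1, 0, 0, 0, 60],
    [0.5, 0.1, -0.2, 0, 0, 0, 60],
    [0.7, 0.15, -0.2, 0, 0, 0, 60],
    [0.7, 0.15, -0.2, 0, 0, 0, 60],
    [0.7, 0.15, -0.2, 0, 0, 0, 60]
  ]
}}

```text
time: 61.42
ee_pos: [0.4678, -0.1098, 0.3453]
eef_rot: [0.707, 0.707, -0.001, -0.0]
ft_force: [0.3, -0.4, 0.3]
width: 0.0523
```

```bash
python3 st.py
python3 - <<'E'
from m import *
p=cam('wrist','w15'); q=cam('scene','scene15'); s=cam('side','side15')
for nm,c in(('wrist',p),('scene',q),('side',s)):
    print(nm,[(round(d['p'],2),np.round(ray(c,d['xy'],.121),4)[:2].tolist()) for d in eyes.landmark_of(c,'crank_grip')[:1]],[np.round(ray(c,d['xy'],0),3)[:2].tolist() for d in eyes.landmark_of(c,'flange') if d['p']>.4])
cv2.imwrite('pics/v15.png',np.hstack([cv2.resize(q['image'][80:440,80:480,::-1],(400,360)),cv2.resize(s['image'][100:480,150:550,::-1],(379,360))]))
E
```

```text
{'time': 61.425, 'ee_pos': [0.4678, -0.1098, 0.3453], 'ft_force': [0.3104, -0.3733, 0.2747], 'width': 0.0523}
wheel r,ang 0.14463872929566007 96.53810653681983 rot [[0.0005, 1.0, -0.0003], [1.0, -0.0005, -0.0011]]
wrist [(0.93, [0.4392, -0.2521])] [[0.616, -0.033], [0.619, 0.081]]
scene [(0.56, [0.437, -0.2535])] [[0.582, 0.095], [0.585, -0.011], [0.425, 0.259], [0.586, 0.195]]
side [(0.93, [0.4421, -0.2486])] [[0.624, 0.002], [0.628, 0.214], [0.635, 0.104], [0.436, 0.259]]
```

View pics/v15.png

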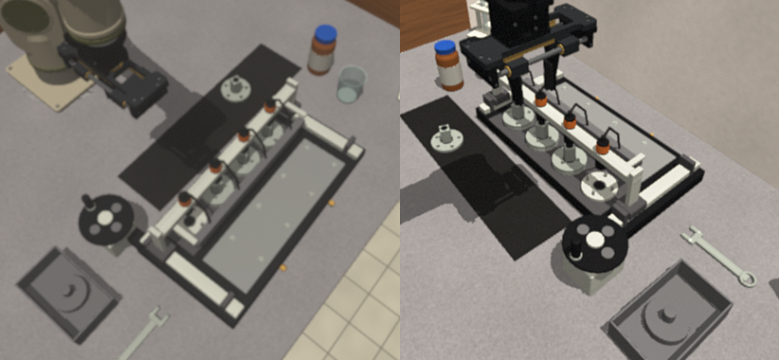

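```bash
python3 -c "
from bench import job; print(job.close_job())"
```

```text
the job is handed in; nothing more can be done
None
```

The job is done and handed in at about 61 s of robot time, well inside the 210 s limit.

- **Parking:** I wound the bridge back to its parking stops. The wheel stalled at about 17 N at the knob, against about 3 N while turning freely.
- **Dust cap:** There was one cap, on plate_a, and it is now in the bin.
- **Flanges:** flange_c is on plate_c, flange_d on plate_d and flange_a on plate_a. Each went down until the flange underside measured about 44 mm above the bench, which is the plate's top face.
- **Left off:** The five-hole flange_e fits none of the plates and stays on the bench, neck up. flange_b was not there at the start, so plate_b is empty.
- **Measuring position:** I wound the bridge forward 2.5 turns to the measuring stops, where the wheel stalled at about 14–15 N.

**Last checks:** The final pictures show the sensor heads over the bays, the three flanges seated with studs through their holes, and the cap in the bin. The bottle, beaker and spanner look undisturbed, and the gripper is clear of everything.

**Not fully settled:**
- In the final push at the measuring stops the fingers slid about 2 mm on the stalled knob.
- The wrist camera's last knob reading was about 3 mm from where I expected it. That is about 0.5 mm of bridge travel if the reading is right. The side camera read about 7 mm off and the scene camera about 2 mm. I put this down to detector error, because the stall force showed contact.

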